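Set up a pipe header for its branch: roll the hole up, clamp, set the saddle

TASK

Get the capped pipe header ready for its branch: roll it where it lies in the two V-blocks, without lifting it out, until its branch hole faces straight up, and let go of it. Then throw the toggle clamp's handle fully over so that its rubber pad holds the header down, and after that stand the branch saddle squarely on the header with its outlet directly over the hole. Leave the flange, wire brush and chipping hammer where they lie.

Things in the scene. Friction and masses are not known exactly. Their poses are not given: they have to be found in the camera images.
- jig: fixed welding jig; origin under the middle of its 12 mm base plate (240 by 96 mm, a wing on the +y side carries the clamp); x along the header, z up. Steel V-blocks, 25 mm long, 74 mm wide, 77 mm high, stand at x = -68 and +35 mm. The header's axis lies 85 mm above the bench at y = 0; the header overhangs freely beyond x = 48 mm.
- header_mid (a point): middle of the header, on its axis: loose grey-primed pipe, 48 mm outside diameter, 200 mm long, domed caps (plain round part 83 mm either side of the middle), about 0.7 kg, lying in the V-blocks. x along the pipe, z straight out of its one round 27 mm branch hole, half-way along. At the start the hole looks to the jig's -y side, 30 to 80 degrees away from straight up.
- header_hole (a point): centre of the branch hole, on the header's outer surface, 24 mm from its axis; same axes as header_mid
- clamp_handle (a joint): toggle clamp handle angle, rad: 0 = open (handle stands 78 degrees above level, arm and pad raised off the header), 1.3 = thrown fully over to its stop (3 degrees above level, pointing to the jig's +y). Hinge along the jig's x. A link lowers the arm as the handle goes down. It stays where left; about 6 N at the grip moves it, 11 N at the end of the throw.
- clamp_pivot (a point): point on the hinge axis of the clamp's handle, at jig x = -68 mm, y = +100 mm, 130 mm above the bench
- clamp_grip (a point): middle of the handle's round black rubber grip, 80 mm from clamp_pivot; the grip is 16 mm thick and reaches from 40 to 118 mm from the pivot. From above there is room between the raised arm and the standing handle for shut fingers, to push the grip over to the jig's +y side and down.
- clamp_pad: round rubber pad, 20 mm across, on a spring spindle at the end of the clamp's arm; origin in the middle of its face. Clamp shut, it stands on top of the header over the V-block at jig x = -68 mm, pressing with about 9 N; the arm then lies across the header between jig x = -80 and -56 mm, below 160 mm.
- saddle_mid (a point): point half-way up the branch saddle, on its outlet's axis, 31 mm above its underside: loose metal fitting, 64 long, 55 wide, 61 mm high, 0.28 kg, standing on the bench. x along its curved plate (5 mm thick, inner radius 25 mm, to straddle the header, either way round), z up along the outlet: a round collar, 33.7 mm outside diameter, 27 mm bore, from 20 to 61 mm above the underside.
- saddle_bore (a point): centre of the outlet bore where it opens through the saddle's curved underside, 14.5 mm above its lower edges, 16.5 mm below saddle_mid. It meets header_hole when the saddle is seated; saddle_mid is then 41 mm above the header's axis. Same axes as saddle_mid
- flange: bystander: loose dark blind flange, 108 mm across and 16 mm thick, lying flat; origin under its middle
- wire_brush: bystander: loose wooden wire brush, 250 mm long, 33 mm high; origin under its middle, x along it
- chip_hammer: bystander: loose steel chipping hammer, 260 mm long, lying on its side, 22 mm high; origin near its middle on the bench, x along the shaft towards the head
Things that resemble listed ones, but are neither listed nor needed, are in the scene too. There is more than one size of the part that bears header_mid; the job needs the larger. Leave any blue look-alike of the part that bears saddle_mid alone.

How it is judged:
By the outcome, as a careful person would: the job done as asked, in the order asked, and still so for the second after the job is handed in, with the robot touching nothing.
It also fails if it takes over 61 s, if anything falls off the work surface, if the arm or the gripper's body presses on something with over 40 N, if the wrist force passes 120 N, or if a joint passes its speed limit or range.

ROBOT

A 6-joint arm with a two-finger parallel gripper is mounted at the origin on the work surface. World frame = base frame: x ahead of the robot, y to its left, z up, the work surface at z = 0. Lengths are in mm, angles in rad, forces in N, time in s.
With the tool pointing down it reaches from about 275 to 1000 mm from the base axis. Payload 8.4 kg.
Tool frame: the origin (TCP) lies midway between the tips of the shut fingers; the grasp point (between the pads) lies 19 mm behind it; z points along the fingers, y is the direction in which the jaws open and shut (so a half turn about z gives the same grasp; the last joint's range is limited). The gripper opens to 85 mm and grips with 20 to 120 N. Pads are 22 mm wide; open, the fingers measure 114 mm over their backs; the gripper's body (76 mm by 85 mm) begins 54 mm behind the grasp point. The pads swing forward as they close: fully open they stand 13 mm farther back than shut.
Start: joints at [-1.114, 0.353, 1.633, -0, 1.155, -0.002], TCP at [276.794, -560.368, 231.281] pointing down, gripper open.
Joint ranges: [-2.63, 2.63], [-0.92, 2.1], [0.06, 2.66], [-1.3, 4.44], [0, 2.69], [-3.02, 3.02]. Speed limits (rad/s): [2.22, 2.22, 2.79, 3.14, 3.14, 3.14].

INTERFACE

Orientations are given as [roll, pitch, yaw] about the fixed x, y, z axes, in that order (R = Rz(yaw) Ry(pitch) Rx(roll)).
In Python, from rig import r gives the robot as it stands. The module is installed in compiled form; this text tells all that it offers.
- The arm moves only by the tool drive_tool, never from a script. Its argument "moves" is a list of rows, each a list of 3 entries, a list of its own where there are three numbers: the closure, from 0 (fully open) to 1 (shut), then the shift along the tool's x, y, z in cm, then the turn about the tool's z in degrees. In form: [[claw, [dx, dy, dz], roll], ...]. A call has 1 to 12 rows; each row is the pose to reach, as a shift and turn from the pose measured when the call began, along the tool's axes at that moment; what a row does not reach only later rows make up. A row lasts 1/8 s, in which the tool goes at most 62.5 mm and 10.7 degrees, less where a joint would pass 70% of its speed; a pose out of reach is approached as far as the arm can. A call with a gripper value outside its range is refused whole. The fingers move at their own pace and stop on an object; "grip_force" is the grip in N (left out, the last holds). Time passes only in rows, so rows that repeat a pose let the fingers close. It gives the time, the measured TCP pose, the force and the opening at its end, in the units of the state.
- r.sense(): the state, without advancing time (a new reading comes with each control period).
- r.grab_frame(name): name is "scene" or "top"; returns a dict with "color" (400x640x3 uint8, red, green, blue), "fx", "fy", "cx", "cy" (pixels), "pose" (4x4, takes a point from camera to world coordinates). Camera axes: x right, y up, looking along -z (the intrinsics and any distortion apply to the point x, -y, -z); pixel columns grow to the right and rows downward; lengths in mm; the calibration is good to about 2 mm. A picture is of the moment at which its call begins. There is no depth.
- r.sign_off(): hands the job in, once; it reports no verdict.
Trained networks look in the newest picture that a camera, given by its name, has taken for a name from the list of things; names that differ only in an ending like _2 or _b are one class to them, and where a whole thing is asked for, a point or a joint stands for the part that bears it (a point fixed in the world has none). Each returns a list of dicts, best first, with "score" (0 to 1); they miss things now and then, are a little off and sometimes report something else, mostly with a low value. They report only what shows in the picture. A call takes as long as a camera call. They do not tell look-alikes from the thing itself.
- r.outline_of(thing, camera): "mask" (400x640 bool, what is visible of it) and "at" ([column, row] in pixels, amid what is visible of it).
- r.spot_point(thing, camera): "at" ([column, row] in pixels: a listed point, or the origin of a listed thing).
The state is a dict: "clock": time; "qpos": joint angles; "qvel": joint speeds; "joint_efforts": joint torques, N m; "eef_pos": TCP position; "tcp_rot": TCP orientation; "contact_force": force on the tool from outside, world axes, zero at the start; "wrist_torque": the same for the moment, N m; "opening": opening from 0.0 (shut) to 1.0 (fully open).
Only numpy, scipy, OpenCV 4.12 (cv2) and the standard library are available. Lean on these libraries where they do the work, as an engineer would, in place of code of your own. Each camera call takes 0.05 s, during which the arm holds its last target.

## Working session

There is one attempt and no reset: what is moved stays moved. The work goes in short steps, Python scripts to look and compute and a tool call to move; the robot and the scene stay as the last step left them, time stands still between calls to the robot, and variables do not carry over. Pictures are saved under pics/ and viewed, and the job is handed in when it is done.

Besides the shell and the picture viewer there is one more tool, called as name(argument=value, ...) on one line, values as JSON. drive_tool: Moves the arm, as the interface text tells. Its arguments: {"type":"object","properties":{"moves":{"type":"array"},"grip_force":{"type":"number"}},"required":["moves"]}

```bash
ls; mkdir -p pics; cat > h.py <<'E'
import numpy as np, cv2
from rig import r
def save(im,name): cv2.imwrite('pics/'+name,cv2.cvtColor(im,cv2.COLOR_RGB2BGR))
E
python3 - <<'E'
from h import *
print(r.sense())
for c in ['scene','top']:
    f=r.grab_frame(c); save(f['color'],c+'0.png'); print({k:f[k] for k in f if k!='color'})
    for t in ['jig','header_mid','header_hole','clamp_pivot','clamp_grip','clamp_pad','saddle_mid','saddle_bore','flange','wire_brush','chip_hammer']:
        print(c,t,[(np.round(d['at'],1).tolist(),round(d['score'],2)) for d in r.spot_point(t,c)])
E
```

```text
pics
{'clock': 0.0, 'qpos': array([-1.11440470e+00,  3.53649215e-01,  1.63417348e+00, -1.58899281e-05,
        1.15516967e+00, -2.40014556e-03]), 'qvel': array([-1.82766460e-04, -8.92668101e-05,  7.73010745e-05, -2.24320479e-05,
       -8.57623410e-04,  5.77539871e-04]), 'joint_efforts': array([ 3.77557066e-03, -6.05237603e+01, -3.42058504e+01,  3.80653109e-04,
        9.47600172e-03, -5.51720632e-06]), 'eef_pos': array([ 276.57051164, -559.9306342 ,  230.54416912]), 'tcp_rot': array([-3.14019291e+00,  1.11685636e-05,  4.58798207e-01]), 'contact_force': array([-0.08796607,  0.48405466, -0.33478106]), 'wrist_torque': array([ 0.04066369, -0.05650172,  0.00699025]), 'opening': 1.0002365252681624}
{'fx': 496.34000914250333, 'fy': 496.34000914250333, 'cx': 307.11303080684445, 'cy': 196.3914209775442, 'pose': array([[-2.43439850e-01, -6.61351618e-01,  7.09472393e-01,
         1.32959290e+03],
       [ 9.69910290e-01, -1.63483003e-01,  1.80408805e-01,
         1.30823616e+02],
       [-3.32697747e-03,  7.32043267e-01,  6.81250018e-01,
         8.98659502e+02],
       [ 0.00000000e+00,  0.00
[... 1000 characters left out ...]
 1.16900162e+03],
       [ 0.00000000e+00,  0.00000000e+00,  0.00000000e+00,
         1.00000000e+00]])}
top jig [([290.9, 197.8], 0.82)]
top header_mid [([207.1, 189.1], 0.95), ([291.7, 193.9], 0.94)]
top header_hole [([207.6, 192.2], 0.76), ([294.7, 194.9], 0.62)]
top clamp_pivot [([248.0, 220.2], 0.73)]
top clamp_grip [([234.1, 220.5], 0.55), ([291.3, 198.0], 0.15)]
top clamp_pad [([283.1, 225.3], 0.5), ([376.1, 232.4], 0.43)]
top saddle_mid [([342.2, 199.8], 0.7), ([374.7, 232.5], 0.55), ([420.6, 149.0], 0.33)]
top saddle_bore [([341.3, 199.5], 0.89), ([378.0, 229.0], 0.7)]
top flange [([382.4, 278.4], 0.6)]
top wire_brush [([260.2, 132.1], 0.57)]
top chip_hammer [([422.5, 148.4], 0.78)]
```

View pics/scene0.png

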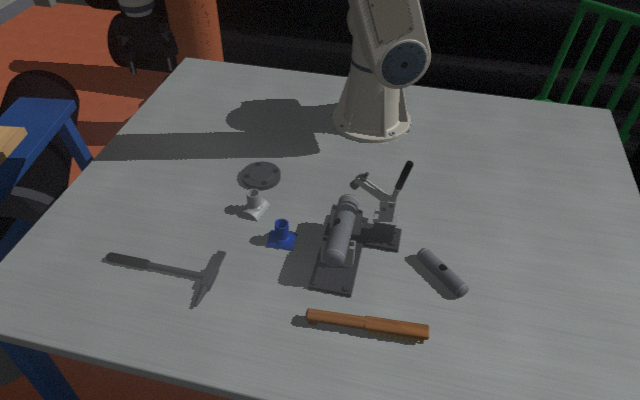

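View pics/top0.png

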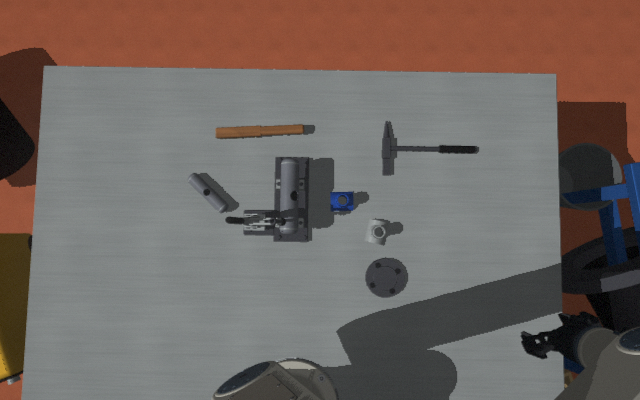

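```bash
python3 - <<'E'
import cv2
a=cv2.imread('pics/scene0.png')[140:310,220:460]; b=cv2.imread('pics/top0.png')[130:270,180:410]
cv2.imwrite('pics/s0c.png',cv2.resize(a,None,fx=3.3,fy=3.3,interpolation=cv2.INTER_CUBIC))
cv2.imwrite('pics/t0c.png',cv2.resize(b,None,fx=3.4,fy=3.4,interpolation=cv2.INTER_CUBIC))
E
```

```text
(no output)
```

View pics/s0c.png

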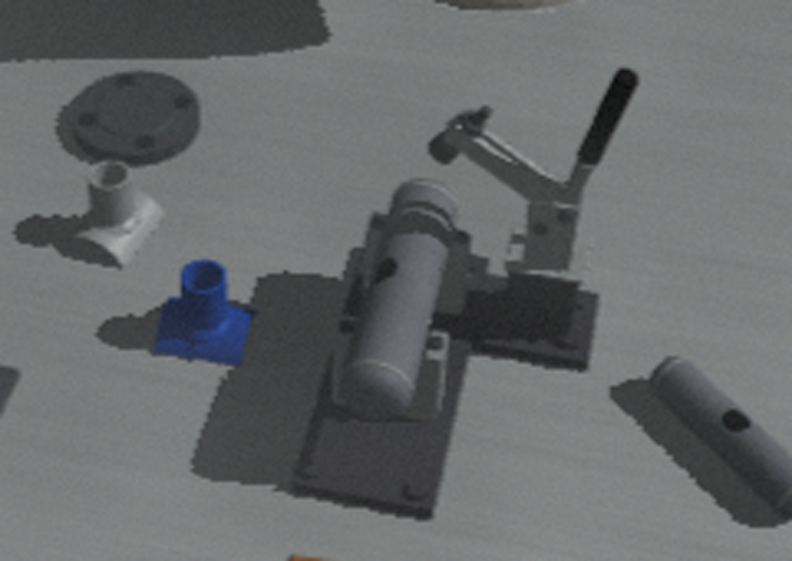

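View pics/t0c.png

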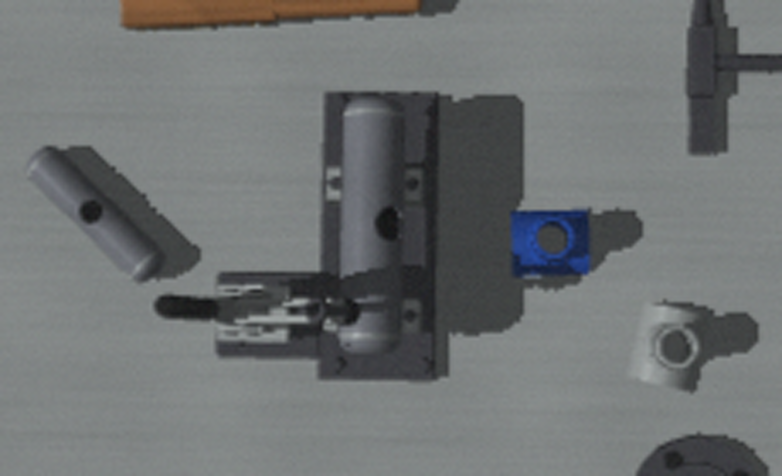

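In both pictures the jig holds the grey header (scene 340,229; top 292,194), with its dark hole towards -y (right in top). The loose pipe at top (207,189) is the shorter look-alike. There are two saddles: the blue one at top (342,200), which stays, and the plain metal one at top (377,231), which is the one meant. I'll fit the geometry next.

```bash
cat >> h.py <<'E'
def proj(f,P):
    P=np.atleast_2d(P); M=np.linalg.inv(f['pose']); c=P@M[:3,:3].T+M[:3,3]
    return np.c_[f['cx']+f['fx']*c[:,0]/-c[:,2], f['cy']-f['fy']*c[:,1]/-c[:,2]]
def ray_at_z(f,uv,z):
    d=np.array([(uv[0]-f['cx'])/f['fx'],-(uv[1]-f['cy'])/f['fy'],-1]); d=f['pose'][:3,:3]@d; o=f['pose'][:3,3]
    return o+d*(z-o[2])/d[2]
def J(p,P):
    P=np.atleast_2d(P).astype(float); c,s=np.cos(p[2]),np.sin(p[2])
    return np.c_[p[0]+c*P[:,0]-s*P[:,1],p[1]+s*P[:,0]+c*P[:,1],P[:,2]]
E
python3 - <<'E'
from h import *
import pickle
from scipy.optimize import least_squares
F={c:r.grab_frame(c) for c in('scene','top')}
pickle.dump(F,open('F0.pkl','wb'))
obs=[]
for c in F:
    m=[d for d in r.outline_of('header_mid',c)]
    for i,d in enumerate(m): print(c,d['at'],d['score'],d['mask'].sum())
    pickle.dump(m,open('m_%s.pkl'%c,'wb'))
    for t in['saddle_mid']:
        for d in r.outline_of(t,c): print(c,t,d['at'],d['score'],d['mask'].sum())
O=[('top',(120,48,12),(180+324/3.4,130+93/3.4)),('top',(120,-48,12),(180+438/3.4,130+93/3.4)),
('scene',(120,-48,6),(220+295/3.3,140+490/3.3)),('scene',(120,48,6),(220+432/3.3,140+513/3.3)),
('scene',(-68,100,130),(393.1,199.9)),('top',(-68,100,130),(248,220.2))]
def res(p): return np.concatenate([(proj(F[c],J(p,P))[0]-uv) for c,P,uv in O])
s=least_squares(res,[500,0,0],loss='soft_l1',x_scale=[10,10,.1]); print(s.x,np.round(s.fun.reshape(-1,2),1))
for t in ['jig']:
    print([ (ray_at_z(F[c],uv,z)) for c,uv,z in [('scene',(341.7,251.3),0),('top',(290.9,197.8),0),('top',(291.7,193.9),85),('scene',(340.1,229.4),85)]])
p=s.x
for c in F:
    im=F[c]['color'].copy(); k=4
    im=cv2.resize(im,None,fx=k,fy=k,interpolation=cv2.INTER_CUBIC)
    def line(A,col):
        q=(proj(F[c],J(p,A))*k+ (k-1)/2).astype(int); cv2.polylines(im,[q.reshape(-1,1,2)],False,col,1)
    line([(-120,-48,12),(120,-48,12),(120,48,12),(-120,48,12),(-120,-48,12)],(255,0,0))
    a=np.linspace(0,2*np.pi,40)
    for x in(-83,83): line(np.c_[np.full(40,x),24*np.cos(a),85+24*np.sin(a)],(0,255,0))
    for x in(-80.5,-55.5,22.5,47.5): line([(x,-37,77),(x,37,77)],(255,255,0))
    line([(-83,0,109),(83,0,109)],(0,255,0))
    u,v=proj(F[c],J(p,[[0,0,85]]))[0]; u,v=int(u*k),int(v*k)
    save(im[max(v-290,0):v+290,u-350:u+350],'ov_%s.png'%c)
E
```

```text
scene [337.9, 234.7] 0.94 1561
scene [444.9, 270.9] 0.71 896
scene saddle_mid [255.4, 204.7] 0.67 502
scene saddle_mid [339.6, 233.8] 0.63 1508
scene saddle_mid [284.6, 237.2] 0.59 627
top [206.6, 189.5] 0.91 562
top [294.7, 194.7] 0.81 1244
top [236.9, 218.6] 0.48 130
top saddle_mid [371.4, 232.8] 0.78 410
top saddle_mid [341.5, 203.8] 0.77 420
[5.67240598e+02 1.53991797e+01 5.13135845e-03] [[-1.   0.1]
 [-0.8  0.5]
 [-1.7 -0.3]
 [-0.2  1.3]
 [-1.7  1.2]
 [-0.9  2.1]]
[array([559.6303275 ,  19.16566611,   0.        ]), array([573.72262902,  14.88782047,   0.        ]), array([576.94303133,   7.08967573,  85.        ]), array([569.96442032,  13.73066644,  85.        ])]
```

View pics/ov_scene.png

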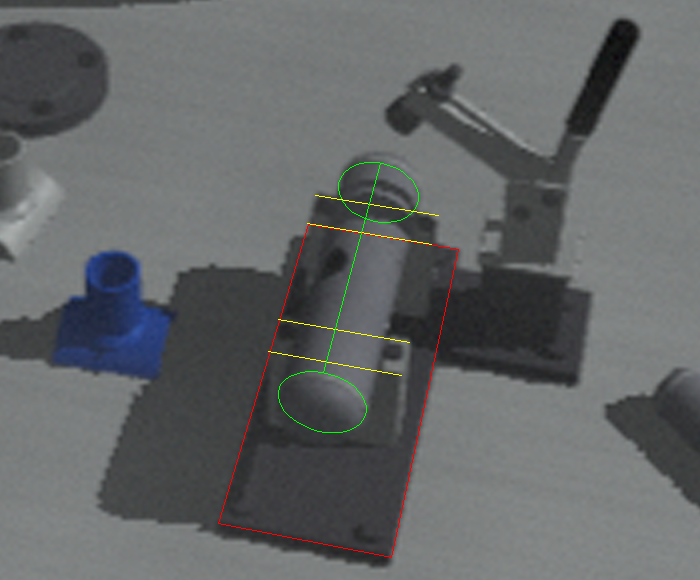

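View pics/ov_top.png

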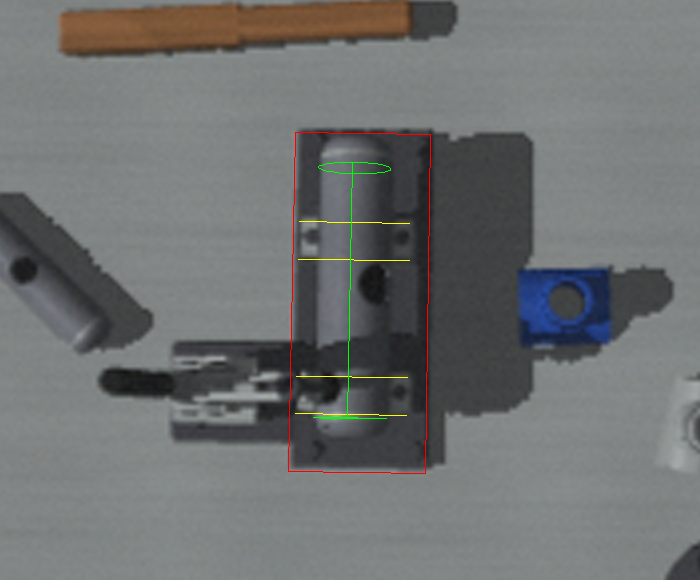

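```bash
python3 - <<'E'
from h import *
import pickle
from scipy.optimize import minimize
F=pickle.load(open('F0.pkl','rb'))
# gray-based view of the raw crops with finer ring comparisons
def caps(p,n=40):
    a=np.linspace(0,2*np.pi,n,endpoint=False);L=[]
    for e in np.linspace(0,1,7):
        rr=24*np.sqrt(1-e**2)
        for sg in(-1,1): L.append(np.c_[np.full(n,sg*(83+17*e)),rr*np.cos(a),85+rr*np.sin(a)])
    return J(p,np.vstack(L))
ms={}
for c,i in(('scene',0),('top',1)):
    m=pickle.load(open('m_%s.pkl'%c,'rb'))[i]['mask']; ms[c]=m
    S=4
    M=cv2.resize(m.astype(np.uint8),None,fx=S,fy=S,interpolation=cv2.INTER_NEAREST)
    def cost(p):
        q=(proj(F[c],caps(p))+.5)*S; h=cv2.convexHull((q*16).astype(np.int32))
        R=np.zeros_like(M); cv2.fillPoly(R,[h],1,shift=4)
        # only sides count: xor
        return (R^M).sum()/S/S
    best=min((minimize(cost,[570+dx,12+dy,0.005],method='Nelder-Mead',options=dict(initial_simplex=[[570+dx,12+dy,0],[578+dx,12+dy,0],[570+dx,20+dy,0],[570+dx,12+dy,.06]])) for dx in(-5,5) for dy in(-4,4)),key=lambda s:s.fun)
    print(c,best.x,best.fun,m.sum())
    p=best.x;k=4
    im=cv2.resize(F[c]['color'],None,fx=k,fy=k,interpolation=cv2.INTER_CUBIC)
    h=cv2.convexHull(((proj(F[c],caps(p))+.5)*k).astype(np.int32)); cv2.polylines(im,[h],True,(0,255,0),1)
    cn,_=cv2.findContours(M,cv2.RETR_EXTERNAL,cv2.CHAIN_APPROX_NONE); cv2.drawContours(im,cn,-1,(255,0,0),1)
    u,v=(proj(F[c],J(p,[[0,0,85]]))[0]*k).astype(int)
    save(cv2.resize(im[v-180:v+180,u-140:u+140],None,fx=1.6,fy=1.6),'fit_%s.png'%c)
E
python3 -c "
import cv2,numpy as np
a=cv2.imread('pics/fit_scene.png');b=cv2.imread('pics/fit_top.png');cv2.imwrite('pics/fit.png',cv2.resize(np.hstack([a,b]),(800,514)))"
```

```text
scene [ 5.68587237e+02  1.59695950e+01 -1.33972189e-03] 79.3125 1561
top [5.72833591e+02 1.45653380e+01 4.59123899e-03] 122.75 1244
```

View pics/fit.png

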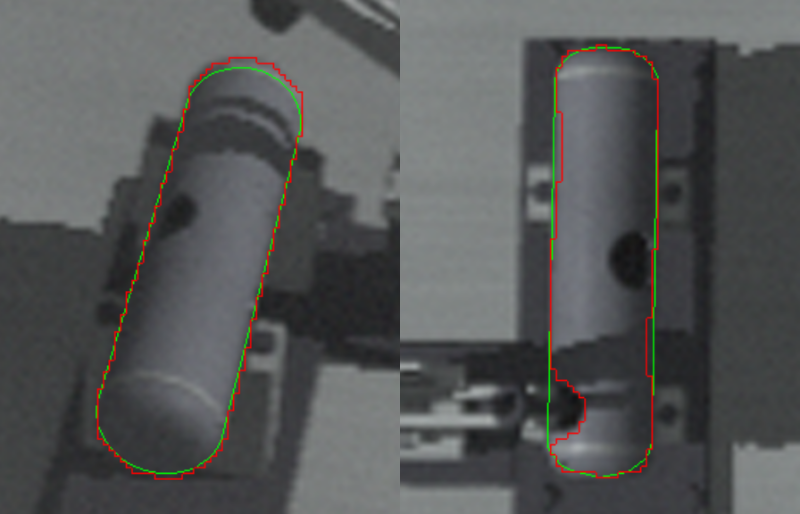

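```bash
cat >> h.py <<'E'
from scipy.optimize import minimize
def rim(p,th,x0=0,rad=13.5,n=60):
    a=np.linspace(0,2*np.pi,n,endpoint=False); xx=rad*np.cos(a); yy=rad*np.sin(a); ph=np.arcsin(yy/24) # th: tilt of hole toward -y
    A=th-ph
    return J(p,np.c_[x0+xx,-24*np.sin(A),85+24*np.cos(A)])
def visible_hole(f,p,th,S=8,x0=0):
    P=rim(p,th,x0); return (proj(f,P)+.5)*S
def fit_hole(f,p,S=6,win=14,thr=None,th0=.9):
    g=cv2.cvtColor(f['color'],cv2.COLOR_RGB2GRAY)
    G=cv2.resize(g,None,fx=S,fy=S,interpolation=cv2.INTER_CUBIC).astype(float)
    def cost(q):
        th,x0=q
        pts=visible_hole(f,p,th,S,x0); pin=np.round(pts).astype(np.int32)
        R=np.zeros(G.shape,np.uint8); cv2.fillPoly(R,[pin],1)
        D=cv2.dilate(R,np.ones((2*S+1,2*S+1)))-R
        return G[R>0].mean()-G[D>0].mean() if R.sum()>30 else 99
    best=min(((cost((t,x)),t,x) for t in np.radians(np.arange(-30,95,2.)) for x in np.arange(-8,9,2.)))
    s=minimize(cost,best[1:],method='Nelder-Mead',options=dict(initial_simplex=[best[1:],(best[1]+.06,best[2]),(best[1],best[2]+2)]))
    return np.degrees(s.x[0]),s.x[1],s.fun
PS=np.array([568.6,16.0,-.001]);PT=np.array([572.8,14.6,.0046])
E
python3 - <<'E'
from h import *
import pickle
F=pickle.load(open('F0.pkl','rb'))
for c,p in(('scene',PS),('top',PT)):
    print(c,fit_hole(F[c],p))
    t,x,_=fit_hole(F[c],p)
    k=8
    im=cv2.resize(F[c]['color'],None,fx=k,fy=k,interpolation=cv2.INTER_CUBIC)
    q=visible_hole(F[c],p,np.radians(t),k,x).astype(int); cv2.polylines(im,[q],True,(0,255,0),1)
    u,v=q.mean(0).astype(int); save(im[v-200:v+200,u-200:u+200],'hole_%s.png'%c)
# saddle
for c in F:
  for d in r.spot_point('saddle_mid',c)+r.spot_point('saddle_bore',c): print(c,d['at'],d['score'],ray_at_z(F[c],d['at'],31)[:2])
E
python3 -c "
import cv2,numpy as np
a=cv2.imread('pics/hole_scene.png');b=cv2.imread('pics/hole_top.png');cv2.imwrite('pics/hole.png',np.hstack([a,b]))"
```

```text
scene (np.float64(42.67458226733848), np.float64(-2.400634765625), np.float64(-21.608902616279067))
top (np.float64(39.90165347217882), np.float64(-1.3827910423278809), np.float64(-33.62872201386521))
scene [253.9, 197.6] 0.97 [ 463.09406848 -230.12588496]
scene [282.2, 232.7] 0.97 [ 563.22286339 -125.62697831]
scene [278.5, 236.2] 0.97 [ 576.14314832 -130.97415807]
scene [250.5, 204.2] 0.57 [ 488.35773081 -230.66491562]
scene [367.7, 329.6] 0.36 [774.59219744 112.90129011]
top [374.7, 230.4] 0.76 [ 485.0753689  -220.65858363]
top [345.8, 200.9] 0.63 [ 565.26686077 -139.82695018]
top [378.1, 230.3] 0.75 [ 485.52462799 -230.03465932]
top [341.2, 200.0] 0.55 [ 567.53799973 -127.02971852]
```

View pics/hole.png

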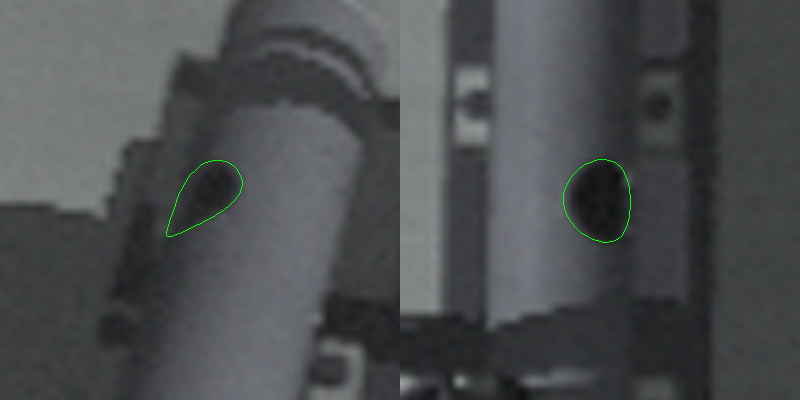

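drive_tool(moves=[[1,[54.2,-36.4,4],26.3],[1,[54.2,-36.4,4],26.3],[1,[54.2,-36.4,4],26.3],[1,[54.2,-36.4,4],26.3],[1,[54.2,-36.4,4],26.3],[1,[54.2,-36.4,4],26.3],[1,[54.2,-36.4,4],26.3],[1,[54.2,-36.4,4],26.3],[1,[54.2,-36.4,4],26.3],[1,[54.2,-36.4,4],26.3],[1,[54.2,-36.4,6],26.3],[1,[54.2,-36.4,8],26.3]])

```text
clock: 3.2
eef_pos: [602.8, 8.5, 150.7]
tcp_rot: [-3.141, -0.001, 0.003]
contact_force: [0.2, 0.2, 0.3]
opening: -0.002
```

```bash
cat > look.py <<'E'
import sys
from h import *
n=sys.argv[1]; ims=[]
pt=np.array([570,15,110.]) if len(sys.argv)<5 else np.array([float(a) for a in sys.argv[2:5]])
import pickle
F={c:r.grab_frame(c) for c in('scene','top')}; pickle.dump(F,open('F_%s.pkl'%n,'wb'))
for c in F:
    u,v=np.round(proj(F[c],pt)[0]).astype(int); u=min(max(u,50),590); v=min(max(v,50),350); print(c,'crop centre',u,v)
    ims.append(cv2.resize(F[c]['color'][v-50:v+50,u-50:u+50],None,fx=4,fy=4,interpolation=cv2.INTER_CUBIC))
save(np.hstack(ims),n+'.png')
s=r.sense(); print(s['clock'],np.round(s['eef_pos'],1),np.round(s['tcp_rot'],3),np.round(s['contact_force'],1),s['opening'])
E
python3 look.py a1
```

```text
scene crop centre 341 222
top crop centre 288 196
3.3 [600.2   6.7 149.1] [3.142e+00 4.000e-03 1.000e-03] [-0.5 -0.2 -0.4] 0.00018443222328481831
```

View pics/a1.png

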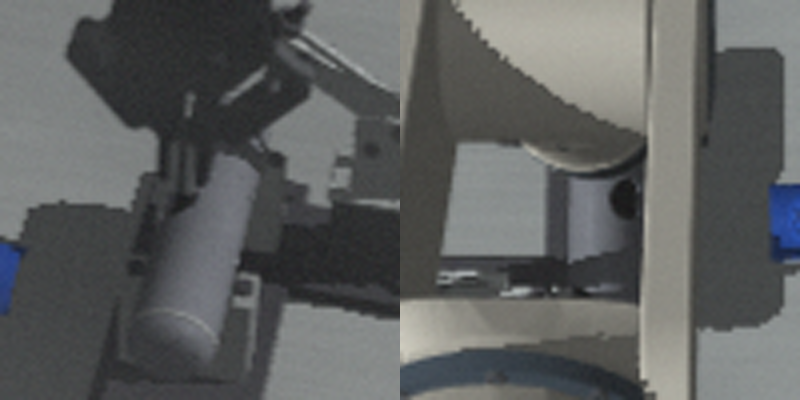

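drive_tool(moves=[[1,[0,0,3.5],0],[1,[0,0,3.9],0],[1,[0,0,4.1],0],[1,[0,0,4.2],0]])

```text
clock: 3.8
eef_pos: [600.7, 6.4, 108.7]
tcp_rot: [3.141, 0.002, 0.001]
contact_force: [-3.8, -0.3, 10.4]
opening: -0.005
```

drive_tool(moves=[[1,[0,0,0.15],0],[1,[0,-0.3,0.2],0],[1,[0,-0.6,0.2],0],[1,[0,-0.9,0.2],0],[1,[0,-0.9,0.2],0]])

```text
clock: 4.42
eef_pos: [602.1, 13.3, 110.4]
tcp_rot: [3.138, -0.001, 0.001]
contact_force: [-6.5, -11.1, 22.4]
opening: 0.002
```

```bash
python3 look.py a2
```

```text
scene crop centre 341 222
top crop centre 288 196
4.525 [602.1  13.2 110.4] [ 3.138e+00 -1.000e-03  1.000e-03] [ -6.6 -11.4  21. ] -0.0021589995871530965
```

View pics/a2.png

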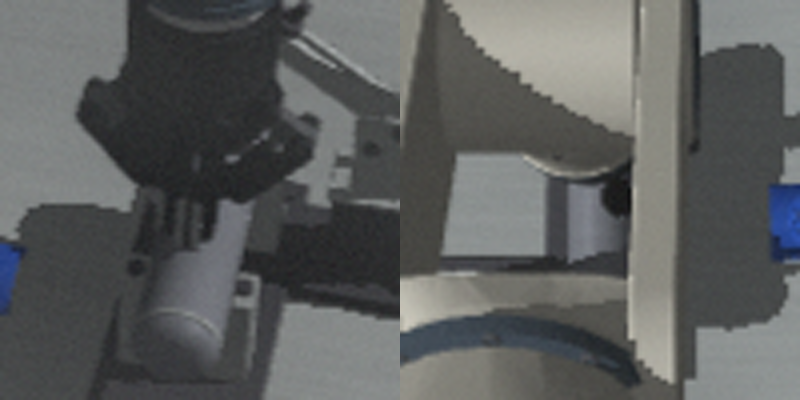

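drive_tool(moves=[[1,[0,-0.3,0.05],0],[1,[0,-0.6,0.05],0],[1,[0,-0.9,0.05],0],[1,[0,-0.9,0],0]])

```text
clock: 5.03
eef_pos: [601.9, 22.7, 110.1]
tcp_rot: [3.138, -0.001, 0.002]
contact_force: [1.2, 0.4, -0.8]
opening: -0.003
```

```bash
python3 look.py a3
```

```text
scene crop centre 341 222
top crop centre 288 196
5.125 [602.   22.4 110.2] [ 3.138e+00 -1.000e-03  2.000e-03] [-0.4  0.2 -0.9] -5.550817066122517e-06
```

View pics/a3.png

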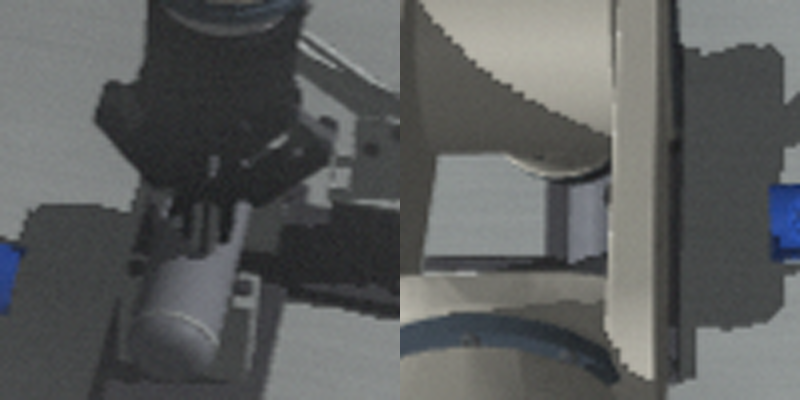

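drive_tool(moves=[[1,[0,0,-3],0],[1,[0,6,-5],0],[1,[0,12,-5],0],[1,[0,18,-5],0]])

```text
clock: 5.62
eef_pos: [602.3, -159.0, 161.1]
tcp_rot: [3.138, -0.002, 0.002]
contact_force: [0.7, 0.1, -0.9]
opening: -0.002
```

```bash
python3 look.py a4; python3 - <<'E'
from h import *
import pickle
F=pickle.load(open('F_a4.pkl','rb'))
for c,p in(('scene',PS),('top',PT)): print(c,fit_hole(F[c],p))
E
```

```text
scene crop centre 341 222
top crop centre 288 196
5.725 [ 602.2 -162.7  160.8] [ 3.137e+00 -2.000e-03 -2.000e-03] [0.4 0.1 0.6] -0.005018191245306682
scene (np.float64(33.252189362116845), np.float64(-1.684326171875), np.float64(-27.389716217506226))
top (np.float64(31.73789380274459), np.float64(-0.347412109375), np.float64(-38.69093770274561))
```

View pics/a4.png

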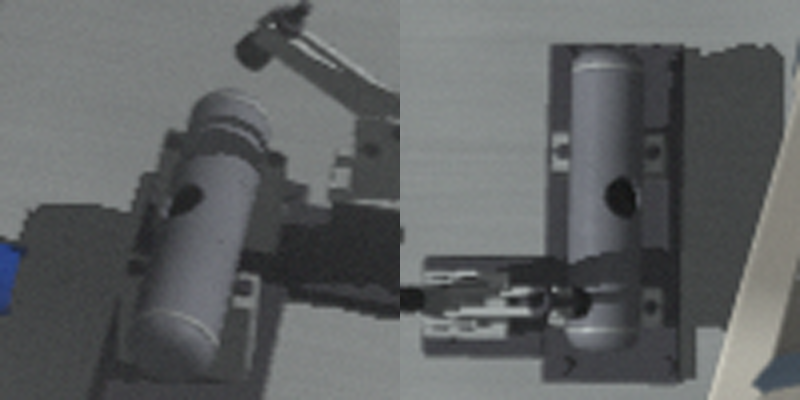

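drive_tool(moves=[[1,[0,-6,0],0],[1,[0,-12,0],0],[1,[0,-16.7,2],0],[1,[0,-16.7,4.8],0],[1,[0,-16.7,5.5],0],[1,[0,-16.9,5.6],0],[1,[0,-17.2,5.6],0],[1,[0,-17.5,5.6],0],[1,[0,-17.8,5.6],0],[1,[0,-18.1,5.6],0]])

```text
clock: 6.98
eef_pos: [604.5, 13.3, 109.7]
tcp_rot: [3.129, -0.006, -0.0]
contact_force: [-15.6, -30.0, 58.7]
opening: 0.004
```

drive_tool(moves=[[1,[0,-0.3,0],0],[1,[0,-0.5,0],0],[1,[0,-0.5,0],0]])

```text
clock: 7.35
eef_pos: [604.1, 18.8, 109.0]
tcp_rot: [3.129, -0.005, 0.0]
contact_force: [-0.6, 0.3, 4.3]
opening: 0.001
```

drive_tool(moves=[[1,[0,0,-3],0],[1,[0,6,-5],0],[1,[0,12,-5],0],[1,[0,18,-5],0]])

```text
clock: 7.85
eef_pos: [603.7, -161.7, 160.8]
tcp_rot: [3.13, -0.004, 0.001]
contact_force: [0.4, -0.2, 0.2]
opening: -0.002
```

```bash
python3 look.py a5; python3 - <<'E'
from h import *
import pickle
F=pickle.load(open('F_a5.pkl','rb'))
for c,p in(('scene',PS),('top',PT)): print(c,fit_hole(F[c],p))
E
```

```text
scene crop centre 341 222
top crop centre 288 196
7.95 [ 603.5 -165.3  160.6] [ 3.128 -0.004 -0.004] [ 0.4  0.6 -0.7] 0.0015542569393582294
scene (np.float64(28.126025186413738), np.float64(-0.483489990234375), np.float64(-29.589308252080762))
top (np.float64(27.428482855564866), np.float64(0.3934447169303894), np.float64(-40.536194143896324))
```

View pics/a5.png

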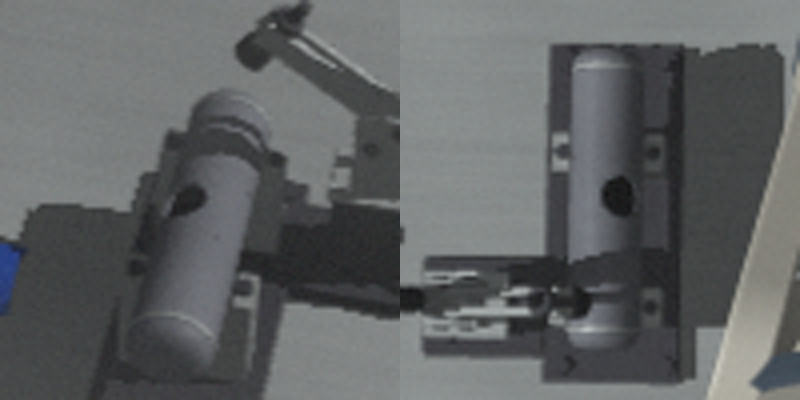

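```bash
python3 - <<'E'
from h import *
import pickle
f=pickle.load(open('F_a5.pkl','rb'))['scene']
s=r.sense();p=s['eef_pos']
u,v=np.round(proj(f,p)[0]).astype(int)
print(u,v,proj(f,[p,p+[0,10,0],p+[0,0,50],p+[0,10,50],p+[11,0,0]]))
save(cv2.resize(f['color'][v-45:v+15,u-35:u+35],None,fx=10,fy=10,interpolation=cv2.INTER_CUBIC),'grip.png')
E
```

```text
257 202 [[257.06902639 201.79722008]
 [261.48553811 202.5649903 ]
 [255.3461214  184.46107831]
 [259.90491035 185.22390046]
 [255.45214033 205.23187486]]
```

View pics/grip.png

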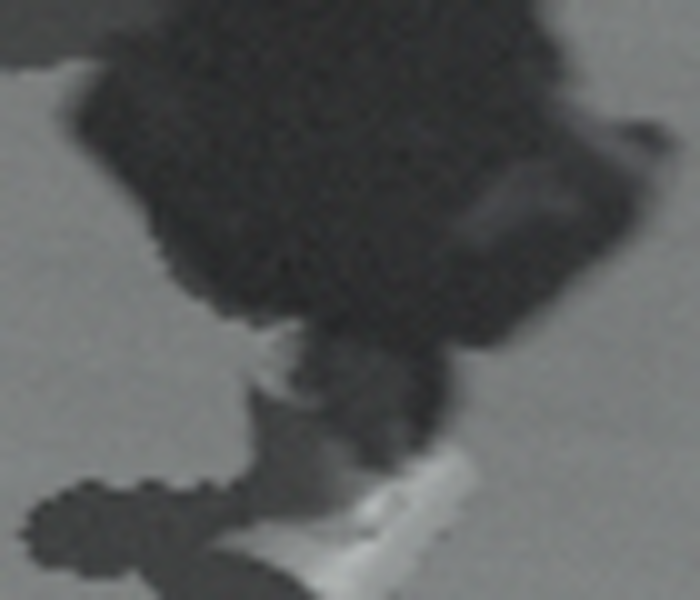

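drive_tool(moves=[[1,[-1.1,-6,0],0],[1,[-2.2,-12,0],0],[1,[-3.3,-16,1],0],[1,[-3.3,-16,4],0],[1,[-3.3,-16,5.2],0],[1,[-3.3,-16,5.6],0],[1,[-3.3,-16,5.8],0]])

```text
clock: 8.82
eef_pos: [571.7, -6.3, 100.4]
tcp_rot: [3.128, -0.005, -0.004]
contact_force: [-0.6, -0.5, 0.1]
opening: -0.005
```

drive_tool(moves=[[1,[0,-0.3,0],0],[1,[0,-0.5,-0.1],0],[1,[0,-0.7,-0.2],0],[1,[0,-0.7,-0.2],0]])

```text
clock: 9.32
eef_pos: [571.9, 0.8, 102.7]
tcp_rot: [3.128, -0.005, -0.004]
contact_force: [-0.9, 0.4, -0.3]
opening: 0.001
```

```bash
python3 look.py a6
```

```text
scene crop centre 341 222
top crop centre 288 196
9.425 [571.7   0.7 102.4] [ 3.128 -0.005 -0.004] [0.1 0.5 0.2] -0.00015250908754028234
```

View pics/a6.png

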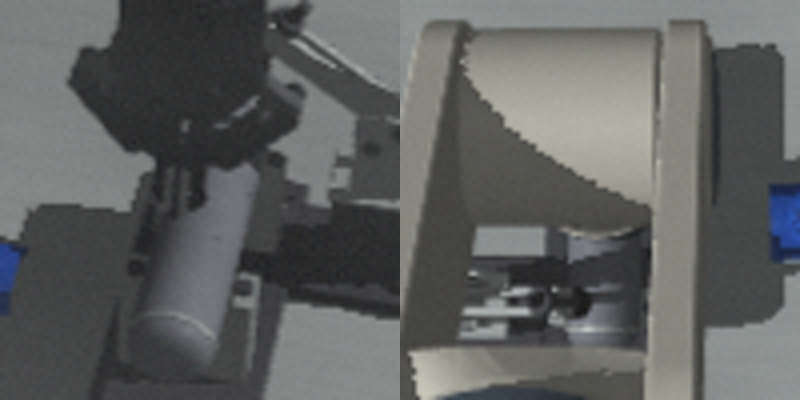

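drive_tool(moves=[[1,[0,-0.2,0],0],[1,[0,-0.4,0],0],[1,[0,-0.4,0],0]])

```text
clock: 9.8
eef_pos: [571.8, 4.6, 102.4]
tcp_rot: [3.128, -0.005, -0.004]
contact_force: [0.4, -1.5, 0.5]
opening: 0.002
```

drive_tool(moves=[[1,[0,-0.2,0],0],[1,[0,-0.4,0],0],[1,[0,-0.4,0],0]])

```text
clock: 10.18
eef_pos: [572.0, 8.1, 103.1]
tcp_rot: [3.127, -0.005, -0.004]
contact_force: [-1.8, -6.1, 8.8]
opening: 0.002
```

drive_tool(moves=[[1,[0,-0.2,0],0],[1,[0,-0.4,-0.05],0],[1,[0,-0.4,-0.05],0]])

```text
clock: 10.55
eef_pos: [572.0, 11.7, 104.2]
tcp_rot: [3.126, -0.005, -0.003]
contact_force: [-2.5, -4.4, 8.1]
opening: 0.0
```

```bash
python3 look.py a7
```

```text
scene crop centre 341 222
top crop centre 288 196
10.65 [572.   11.6 104.2] [ 3.126e+00 -5.000e-03 -3.000e-03] [-1.7 -4.7  8.8] -0.003278089145175213
```

View pics/a7.png

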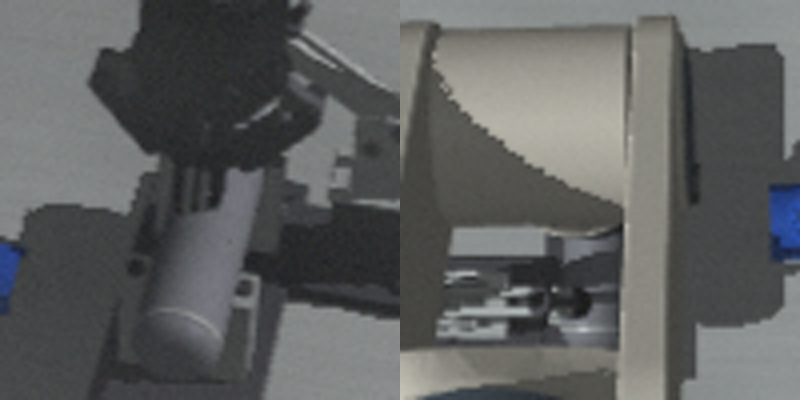

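drive_tool(moves=[[1,[0,-0.2,0],0],[1,[0,-0.4,-0.05],0],[1,[0,-0.4,-0.05],0]])

```text
clock: 11.02
eef_pos: [572.0, 15.3, 105.2]
tcp_rot: [3.125, -0.005, -0.003]
contact_force: [-2.6, -4.8, 7.5]
opening: -0.001
```

drive_tool(moves=[[1,[0,0,-2],0],[1,[0,6,-5],0],[1,[0,12,-5],0],[1,[0,18,-5],0]])

```text
clock: 11.52
eef_pos: [571.6, -165.2, 158.9]
tcp_rot: [3.125, -0.007, -0.002]
contact_force: [0.9, 1.2, 0.0]
opening: -0.001
```

```bash
python3 look.py a8; python3 - <<'E'
from h import *
import pickle
F=pickle.load(open('F_a8.pkl','rb'))
for c,p in(('scene',PS),('top',PT)): print(c,fit_hole(F[c],p))
E
```

```text
scene crop centre 341 222
top crop centre 288 196
11.625 [ 571.3 -168.8  158.6] [ 3.124 -0.007 -0.007] [-0.4  0.9 -0.9] -0.002129660540440824
scene (np.float64(28.487262416897913), np.float64(-0.93829345703125), np.float64(-29.516761787627814))
top (np.float64(27.428336115905548), np.float64(0.1131591796875), np.float64(-40.749318264214))
```

View pics/a8.png

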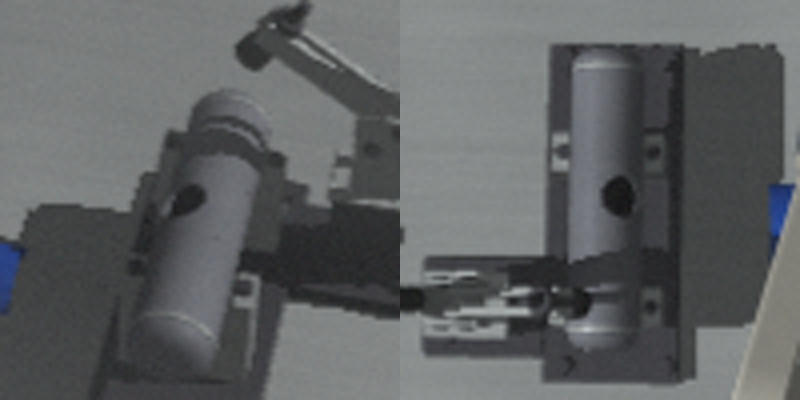

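drive_tool(moves=[[0.61,[-0.1,-6,0],0],[0.61,[-0.1,-12,0],0],[0.61,[-0.2,-18,0],0],[0.61,[-0.2,-19.4,2],0],[0.61,[-0.2,-19.4,4],0],[0.61,[-0.2,-19.4,4],0]])

```text
clock: 12.38
eef_pos: [569.7, 25.3, 113.8]
tcp_rot: [3.124, -0.004, -0.007]
contact_force: [-0.6, 0.6, 0.7]
opening: 0.39
```

```bash
python3 look.py a9
```

```text
scene crop centre 341 222
top crop centre 288 196
12.475 [571.1  24.6 115.4] [ 3.124 -0.007 -0.007] [-0.3  0.2 -0.6] 0.39361267516997495
```

View pics/a9.png

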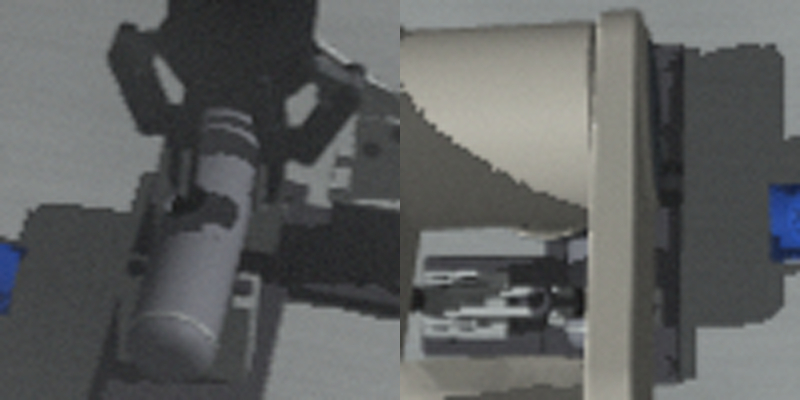

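drive_tool(moves=[[0.61,[0,0,0.7],0],[0.61,[0,0,1.2],0],[0.61,[0,0,1.6],0],[0.61,[0,0,1.6],0]])

```text
clock: 12.98
eef_pos: [571.0, 24.2, 99.1]
tcp_rot: [3.124, -0.006, -0.008]
contact_force: [-0.3, 0.0, -1.2]
opening: 0.391
```

drive_tool(moves=[[0.61,[0,0,0.4],0],[0.61,[0,0,0.8],0],[0.61,[0,0,0.8],0]])

```text
clock: 13.35
eef_pos: [570.7, 24.1, 90.6]
tcp_rot: [3.124, -0.005, -0.008]
contact_force: [-0.1, -1.1, -0.0]
opening: 0.388
```

```bash
python3 look.py a10
```

```text
scene crop centre 341 222
top crop centre 288 196
13.45 [571.   24.1  91. ] [ 3.124 -0.006 -0.008] [-0.5  0.1  0.8] 0.3869543476220616
```

View pics/a10.png

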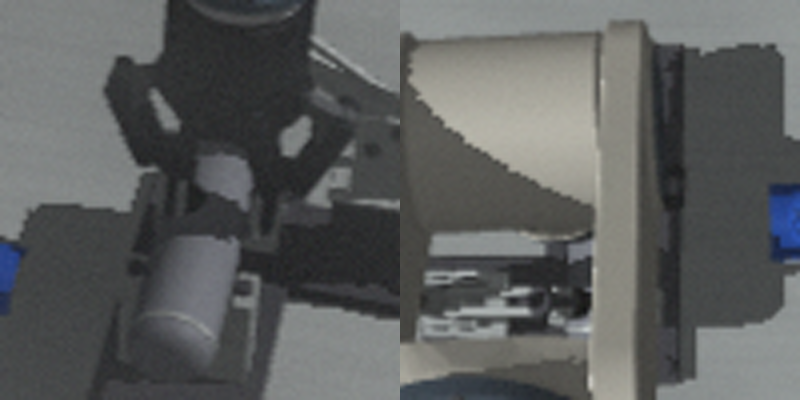

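drive_tool(moves=[[0.67,[0,-0.1,0],0],[0.67,[0,-0.1,0],0],[0.69,[0,-0.2,0.2],0],[0.71,[0,-0.3,0.4],0],[0.74,[0,-0.4,0.6],0],[0.74,[0,-0.4,0.6],0]], grip_force=40)

```text
clock: 14.2
eef_pos: [571.2, 27.8, 84.9]
tcp_rot: [3.124, -0.006, -0.007]
contact_force: [0.9, -3.7, 0.8]
opening: 0.262
```

```bash
python3 look.py a11
```

```text
scene crop centre 341 222
top crop centre 288 196
14.3 [571.2  27.8  84.9] [ 3.124 -0.006 -0.008] [-0.2 -3.8  1. ] 0.264617763148718
```

View pics/a11.png

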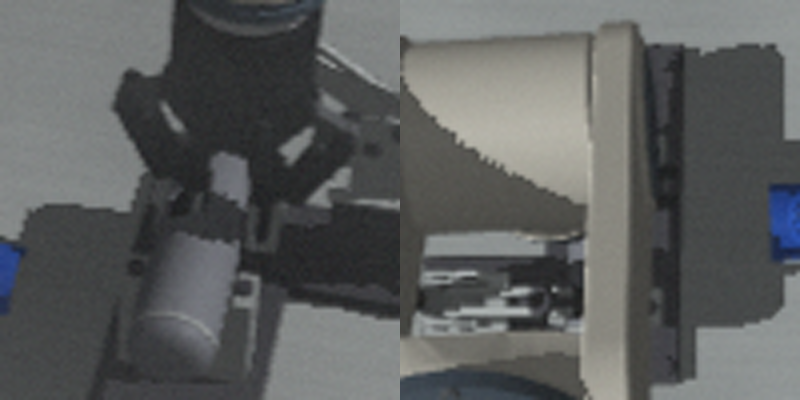

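drive_tool(moves=[[0.76,[0,-0.1,0.2],0],[0.78,[0,-0.2,0.35],0],[0.8,[0,-0.3,0.5],0],[0.8,[0,-0.3,0.5],0]])

```text
clock: 14.8
eef_pos: [571.2, 30.8, 79.7]
tcp_rot: [3.124, -0.006, -0.007]
contact_force: [0.7, -1.3, 0.1]
opening: 0.198
```

drive_tool(moves=[[0.76,[0,0,0],0],[0.76,[0,0,-1],0],[0.76,[0,0,-4],0],[0.76,[0,0,-7.5],0],[0.9,[0,6,-7.5],0],[1,[0,12,-7.5],0],[1,[0,18,-7.5],0]])

```text
clock: 15.68
eef_pos: [569.5, -149.3, 159.0]
tcp_rot: [3.124, -0.007, -0.007]
contact_force: [0.7, -0.1, 0.9]
opening: 0.003
```

```bash
python3 look.py a12; python3 - <<'E'
from h import *
import pickle
F=pickle.load(open('F_a12.pkl','rb'))
for c,p in(('scene',PS),('top',PT)): print(c,fit_hole(F[c],p))
E
```

```text
scene crop centre 341 222
top crop centre 288 196
15.775 [ 569.5 -152.8  159. ] [ 3.122 -0.008 -0.011] [ 0.1  0.5 -0.9] 0.001582176355838735
scene (np.float64(10.407282940653333), np.float64(-0.59197998046875), np.float64(-37.01890851449276))
top (np.float64(11.126670702531959), np.float64(0.1412029266357422), np.float64(-49.035911814410824))
```

View pics/a12.png

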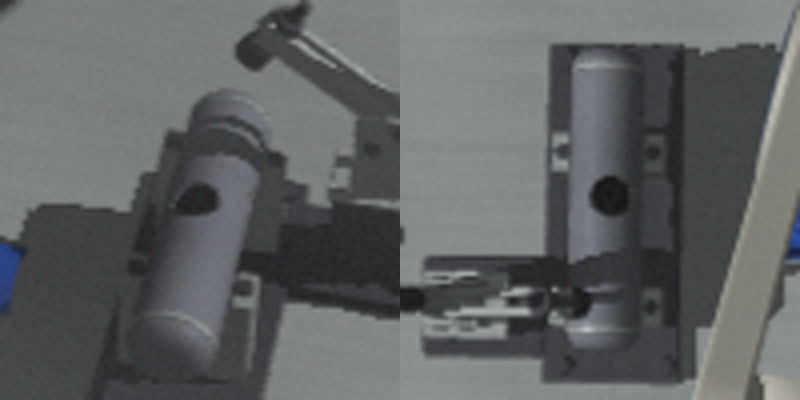

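drive_tool(moves=[[0.75,[0,-6,0],0],[0.75,[0,-12,0],0],[0.75,[0,-18,0],0],[0.75,[0,-18.4,2],0],[0.75,[0,-18.4,4],0],[0.75,[0,-18.4,4],0],[0.75,[0,-18.4,5.5],0],[0.75,[0,-18.4,5.5],0]])

```text
clock: 16.77
eef_pos: [571.5, 29.9, 99.7]
tcp_rot: [3.122, -0.006, -0.012]
contact_force: [-0.8, 0.5, -0.7]
opening: 0.248
```

drive_tool(moves=[[0.75,[0,-0.1,0.6],0],[0.75,[0,-0.1,1.1],0],[0.78,[0,-0.1,1.1],0],[0.8,[0,-0.1,1.1],0],[0.82,[0,-0.2,1.3],0],[0.84,[0,-0.3,1.5],0],[0.85,[0,-0.3,1.6],0],[0.85,[0,-0.3,1.6],0]])

```text
clock: 17.77
eef_pos: [572.1, 32.7, 83.9]
tcp_rot: [3.122, -0.007, -0.012]
contact_force: [0.4, -1.8, 3.7]
opening: 0.151
```

drive_tool(moves=[[0.81,[0,0,0],0],[0.81,[0,0,-1],0],[0.81,[0,0,-4],0],[0.81,[0,0,-7.5],0],[0.9,[0,6,-7.5],0],[1,[0,12,-7.5],0],[1,[0,18,-7.5],0]])

```text
clock: 18.65
eef_pos: [569.3, -147.3, 163.3]
tcp_rot: [3.122, -0.008, -0.011]
contact_force: [1.2, 0.9, -0.3]
opening: -0.001
```

```bash
python3 look.py a13; python3 - <<'E'
from h import *
import pickle
F=pickle.load(open('F_a13.pkl','rb'))
for c,p in(('scene',PS),('top',PT)): print(c,fit_hole(F[c],p))
E
```

```text
scene crop centre 341 222
top crop centre 288 196
18.75 [ 569.3 -150.8  163.2] [ 3.12  -0.009 -0.016] [ 0.2  0.3 -0.6] 0.0007283780621752551
scene (np.float64(0.588344845293028), np.float64(-0.3232421875), np.float64(-41.84720393977184))
top (np.float64(0.44508791122604685), np.float64(0.43536376953125), np.float64(-52.98803018653779))
```

View pics/a13.png

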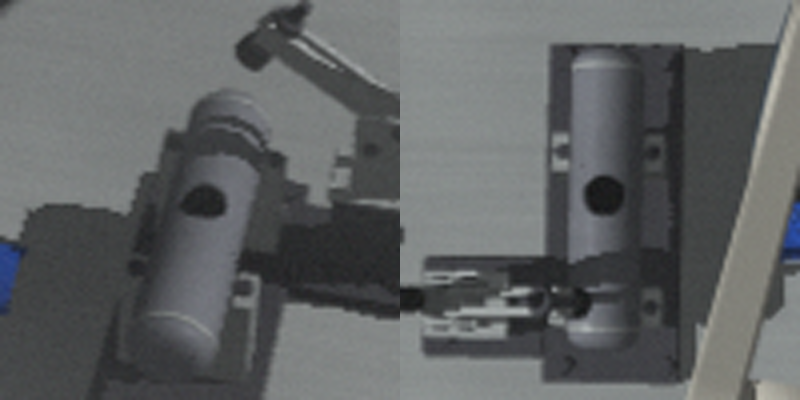

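```bash
cat >> h.py <<'E'
def tri(fs,uvs):
    A=[];b=[]
    for f,uv in zip(fs,uvs):
        d=f['pose'][:3,:3]@np.array([(uv[0]-f['cx'])/f['fx'],-(uv[1]-f['cy'])/f['fy'],-1]); d/=np.linalg.norm(d); Q=np.eye(3)-np.outer(d,d); A.append(Q); b.append(Q@f['pose'][:3,3])
    x=np.linalg.lstsq(np.vstack(A),np.hstack(b),rcond=None)[0]; return x
E
python3 - <<'E'
from h import *
import pickle
F=pickle.load(open('F_a13.pkl','rb')); fs=[F['scene'],F['top']]
for n,a,b in[('pivot',(393.1,199.9),(248,220.2)),('grip',(403.2,174.8),(234.1,220.5)),('pad',(348.4,186.3),(283.1,225.3))]:
    print(n,tri(fs,[a,b]))
p=[570,15.2,.002]
for c in F:
    k=4; im=cv2.resize(F[c]['color'],None,fx=k,fy=k,interpolation=cv2.INTER_CUBIC)
    a=np.radians(78)
    L=[(-68,100,130),(-68,100+40*np.cos(a),130+40*np.sin(a)),(-68,100+118*np.cos(a),130+118*np.sin(a))]
    q=((proj(F[c],J(p,L))+.5)*k).astype(int); cv2.polylines(im,[q.reshape(-1,1,2)],False,(0,255,0),1)
    for x in(-80.5,-55.5): 
        q=((proj(F[c],J(p,[(x,-37,77),(x,37,77)]))+.5)*k).astype(int); cv2.polylines(im,[q.reshape(-1,1,2)],False,(255,255,0),1)
    u,v=((proj(F[c],J(p,[(-68,70,130)]))[0]+.5)*k).astype(int)
    save(im[v-200:v+200,u-200:u+200],'cl_%s.png'%c)
E
python3 -c "
import cv2,numpy as np
a=cv2.imread('pics/cl_scene.png');b=cv2.imread('pics/cl_top.png');cv2.imwrite('pics/cl.png',np.hstack([a,b]))"
```

```text
pivot [503.21159803 115.0377173  137.53547978]
grip [500.37737844 131.03707241 212.30366265]
pad [493.18870226  18.55915514 149.37407863]
```

View pics/cl.png

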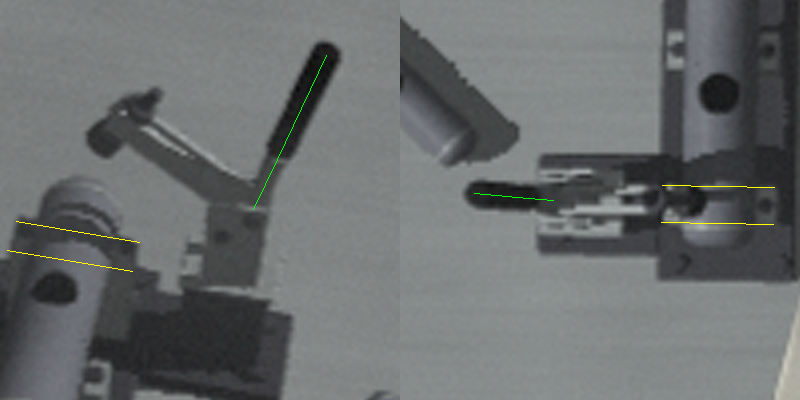

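drive_tool(moves=[[1,[0,0,-6],0],[1,[-1,-5,-10],0],[1,[-3,-11,-10],0],[1,[-5,-17,-10],0],[1,[-7,-23,-10],0],[1,[-7.1,-25.6,-10],0],[1,[-7.1,-25.6,-10],0]])

```text
clock: 19.62
eef_pos: [500.9, 110.7, 257.6]
tcp_rot: [3.121, -0.009, -0.012]
contact_force: [-0.7, -0.4, 0.6]
opening: -0.005
```

```bash
python3 look.py a14 502 115 190
```

```text
scene crop centre 394 182
top crop centre 243 220
19.725 [501.4 108.5 257.4] [ 3.12  -0.009 -0.015] [-0.1 -0.5  0.4] 0.00023767059112810764
```

View pics/a14.png

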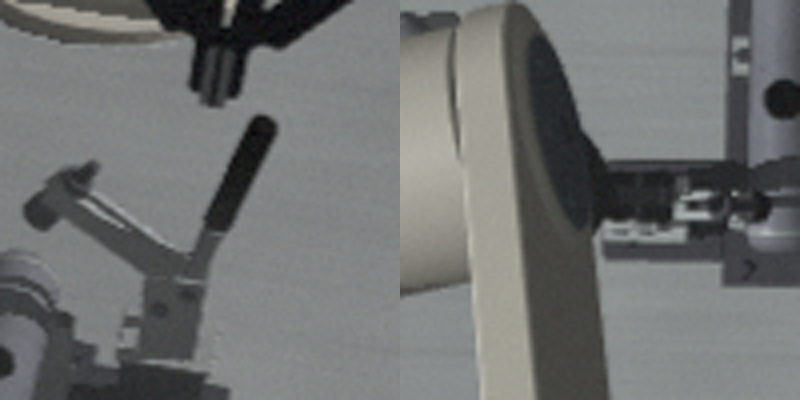

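drive_tool(moves=[[1,[0,0.2,2],0],[1,[0,0.2,4.4],0],[1,[0,0.2,4.5],0]])

```text
clock: 20.1
eef_pos: [500.7, 104.2, 211.2]
tcp_rot: [3.119, -0.006, -0.016]
contact_force: [0.2, 0.4, 0.8]
opening: 0.004
```

drive_tool(moves=[[1,[0,-1.4,-0.2],0],[1,[0,-2.8,0],0],[1,[0,-4.2,0.5],0],[1,[0,-5.3,1.1],0],[1,[0,-6.2,1.7],0],[1,[0,-7.1,2.5],0],[1,[0,-7.9,3.4],0],[1,[0,-7.9,3.4],0]])

```text
clock: 21.1
eef_pos: [502.6, 183.4, 176.1]
tcp_rot: [3.12, -0.006, -0.016]
contact_force: [0.7, -0.5, 0.3]
opening: -0.001
```

```bash
python3 look.py a15 502 115 170
```

```text
scene crop centre 393 189
top crop centre 244 220
21.2 [502.6 183.1 176.3] [ 3.12  -0.006 -0.016] [-0.4 -1.   0.2] -0.0011845182135343595
```

View pics/a15.png

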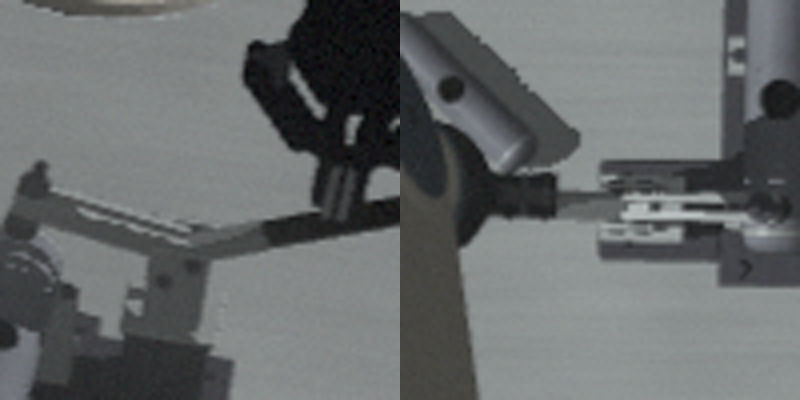

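drive_tool(moves=[[1,[0,-0.6,0.8],0],[1,[0,-1.1,1.7],0],[1,[0,-1.4,2.5],0],[1,[0,-1.6,3.2],0],[1,[0,-1.7,3.7],0],[1,[0,-1.7,3.9],0],[1,[0,-1.7,3.9],0]])

```text
clock: 22.08
eef_pos: [503.7, 198.9, 141.4]
tcp_rot: [3.12, -0.008, -0.016]
contact_force: [-15.8, -13.5, 58.2]
opening: 0.0
```

```bash
python3 look.py a16 502 115 150
```

```text
scene crop centre 392 196
top crop centre 246 221
22.175 [503.7 198.9 141.4] [ 3.12  -0.008 -0.016] [-15.6 -13.   57. ] -0.001629088738976875
```

View pics/a16.png

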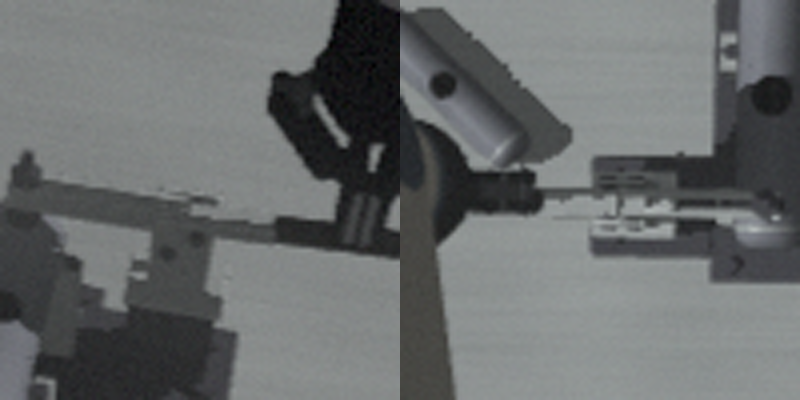

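drive_tool(moves=[[1,[0,0,-3],0],[1,[0,0,-8],0],[0.5,[3,6,-11],0],[0.45,[6,12,-11],0],[0.45,[9,18,-11],0],[0.45,[10,24,-11],0],[0.45,[10,29,-11],0]])

```text
clock: 23.05
eef_pos: [598.9, -87.3, 257.5]
tcp_rot: [3.121, -0.008, -0.016]
contact_force: [0.4, 0.2, -0.6]
opening: 0.547
```

```bash
python3 look.py a17 560 40 110; python3 - <<'E'
from h import *
import pickle
F=pickle.load(open('F_a17.pkl','rb'))
print(fit_hole(F['scene'],PS)); 
try: print(fit_hole(F['top'],PT))
except Exception as e: print(e)
ims=[]
for c in F:
    for t in('saddle_mid','saddle_bore'): print(c,t,[(np.round(d['at'],1),round(d['score'],2)) for d in r.spot_point(t,c)])
    u,v=np.round(proj(F[c],[483,-228,31])[0]).astype(int)
    ims.append(cv2.resize(F[c]['color'][v-22:v+22,u-22:u+22],None,fx=9,fy=9,interpolation=cv2.INTER_CUBIC)); print(c,u,v)
save(np.hstack(ims),'sad.png')
E
```

```text
scene crop centre 353 221
top crop centre 278 199
23.15 [598.3 -90.9 257.6] [ 3.119 -0.008 -0.02 ] [ 0.5  1.1 -0.6] 0.5542986399199185
(np.float64(0.6177201228754189), np.float64(-0.03125), np.float64(-42.035413863499286))
(np.float64(25.967267547836773), np.float64(10.046630859375), np.float64(-14.079043636307617))
scene saddle_mid [(array([251.9, 199.3]), 0.69), (array([282.4, 234. ]), 0.57)]
scene saddle_bore [(array([253.2, 207.3]), 0.95), (array([276.5, 237.5]), 0.87)]
scene 252 203
top saddle_mid [(array([375.4, 231.2]), 0.72), (array([345.5, 200.1]), 0.57)]
top saddle_bore [(array([341.9, 200.1]), 0.71), (array([377.5, 229.6]), 0.66), (array([421.4, 147.6]), 0.6)]
top 377 231
```

View pics/a17.png

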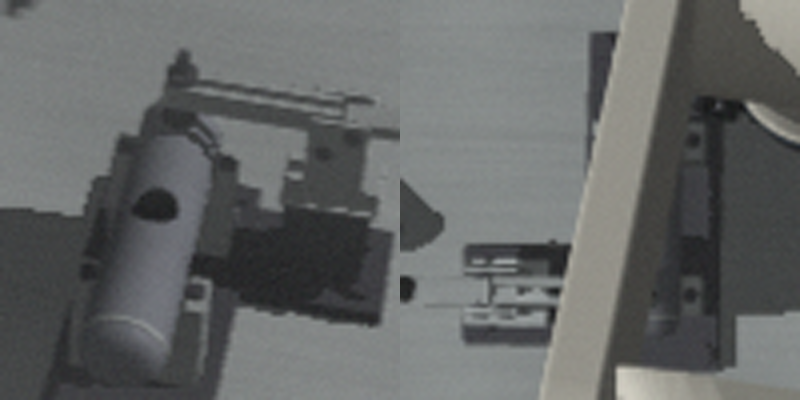

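View pics/sad.png

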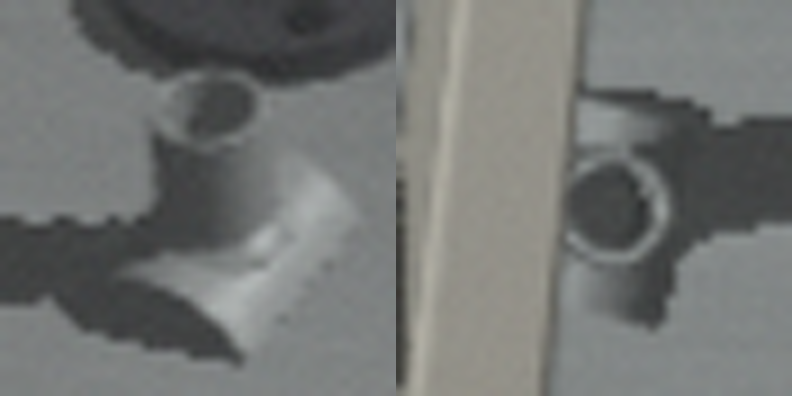

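```bash
cat > sf.py <<'E'
from h import *
import pickle
F0=pickle.load(open('F0.pkl','rb'));F1=pickle.load(open('F_a17.pkl','rb'))
def model(p):
    t=np.linspace(-np.arccos(10.5/30),np.arccos(10.5/30),13)
    A=np.vstack([np.c_[np.full(13,s*32),30*np.sin(t),30*np.cos(t)-10.5] for s in(-1,1)])
    a=np.linspace(0,2*np.pi,40,endpoint=False)
    B=np.vstack([np.c_[16.85*np.cos(a),16.85*np.sin(a),np.full(40,z)] for z in(20.,61.)])
    C=np.c_[13.5*np.cos(a),13.5*np.sin(a),np.full(40,61.)]
    return J(p,A),J(p,B),J(p,C)
def hulls(f,p,S):
    A,B,C=model(p)
    return [cv2.convexHull(((proj(f,X)+.5)*S*16).astype(np.int32)) for X in(A,B,C)]
E
python3 - <<'E'
from sf import *
res={}
for c,f in(('scene',F0['scene']),('top',F0['top'])):
    S=6
    im=cv2.GaussianBlur(f['color'],(3,3),.6)
    G=cv2.resize(im,None,fx=S,fy=S,interpolation=cv2.INTER_CUBIC).astype(float).mean(2)
    gx=cv2.Sobel(cv2.GaussianBlur(G,(0,0),3),cv2.CV_64F,1,0);gy=cv2.Sobel(cv2.GaussianBlur(G,(0,0),3),cv2.CV_64F,0,1);E=np.hypot(gx,gy);E=np.minimum(E,np.percentile(E,99.5))
    def cost(p):
        A,B,C=hulls(f,p,S); R=np.zeros(G.shape,np.uint8)
        U=R.copy(); cv2.fillPoly(U,[A],1,shift=4); cv2.fillPoly(U,[B],1,shift=4)
        cn,_=cv2.findContours(U,cv2.RETR_EXTERNAL,cv2.CHAIN_APPROX_NONE); q=cn[0][:,0]
        T=np.zeros(G.shape,np.uint8); cv2.polylines(T,[C],True,1,shift=4); 
        return -E[q[:,1],q[:,0]].mean()-0.6*E[T>0].mean()
    z0=np.array([483,-228,-.24])
    best=min((minimize(cost,z0+d,method='Nelder-Mead',options=dict(initial_simplex=z0+np.array(d)+np.array([[0,0,0],[6,0,0],[0,6,0],[0,0,.15]]))) for d in([0,0,0],[-4,-4,.1],[4,4,-.1],[-4,4,-.1],[4,-4,.1])),key=lambda s:s.fun)
    p=best.x; print(c,np.round(p,3),best.fun); res[c]=p
    k=9; I=cv2.resize(f['color'],None,fx=k,fy=k,interpolation=cv2.INTER_CUBIC)
    for h,col in zip(hulls(f,p,k),((255,0,0),(0,255,0),(255,255,0))): cv2.polylines(I,[h],True,col,1,shift=4)
    u,v=(proj(f,[483,-228,31])[0]*k).astype(int); save(I[v-200:v+200,u-200:u+200],'sf_%s.png'%c)
a=cv2.imread('pics/sf_scene.png');b=cv2.imread('pics/sf_top.png');cv2.imwrite('pics/sf.png',np.hstack([a,b]))
E
```

```text
scene [ 479.449 -227.049    0.   ] -24.89166517562208
top [ 4.81783e+02 -2.30451e+02 -1.82000e-01] -32.2042399055502
```

View pics/sf.png

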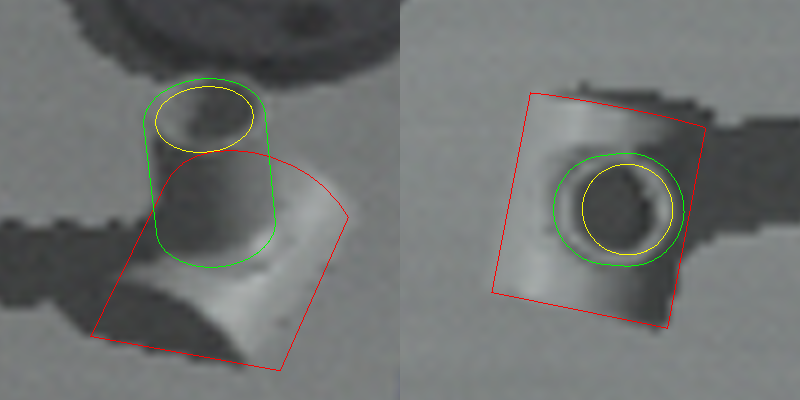

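```bash
python3 - <<'E'
from sf import *
for c,f,cands in(('scene',F0['scene'],[(477,-228.5,a) for a in(-.15,-.2,-.25)]),('top',F0['top'],[(481.8,-229.5,a) for a in (-.2,-.24)])):
  ims=[]
  for p in cands:
    k=9; I=cv2.resize(f['color'],None,fx=k,fy=k,interpolation=cv2.INTER_CUBIC)
    for h,col in zip(hulls(f,p,k),((255,0,0),(0,255,0),(255,255,0))): cv2.polylines(I,[h],True,col,1,shift=4)
    u,v=(proj(f,[483,-228,31])[0]*k).astype(int); ims.append(I[v-170:v+200,u-130:u+130])
  save(np.hstack(ims),'sg_%s.png'%c)
E
```

```text
(no output)
```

View pics/sg_scene.png

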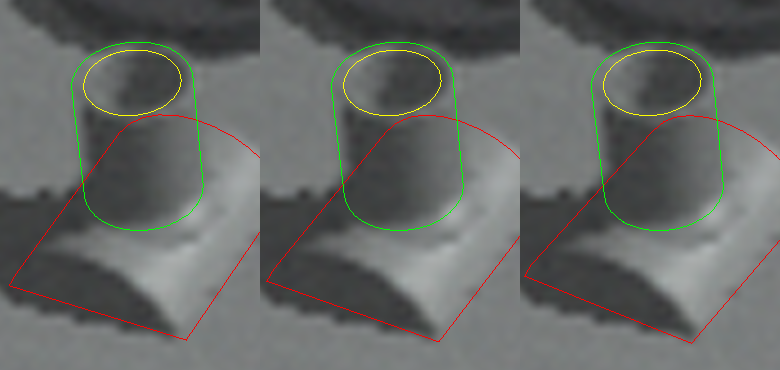

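View pics/sg_top.png

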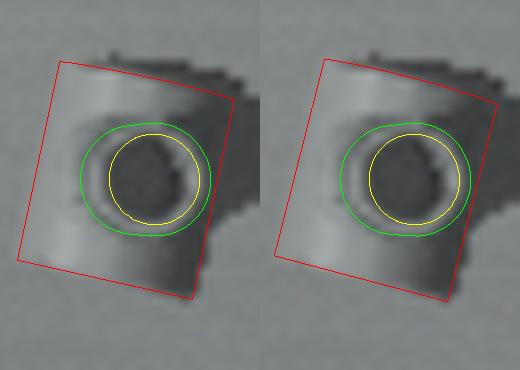

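drive_tool(moves=[[0.3,[-5,6,3],-10],[0.3,[-9,11,6],-20],[0.3,[-11.6,13.7,9],-30],[0.3,[-11.6,13.7,11],-40],[0.3,[-11.6,13.7,13],-50],[0.3,[-11.6,13.7,15],-60],[0.3,[-11.6,13.7,17],-70],[0.3,[-11.6,13.7,17],-79.7],[0.3,[-11.6,13.7,17],-79.7]])

```text
clock: 24.48
eef_pos: [481.5, -222.1, 89.6]
tcp_rot: [3.131, 0.019, 1.376]
contact_force: [0.2, -0.3, -0.4]
opening: 0.7
```

```bash
python3 look.py a18 481 -228 60
```

```text
scene crop centre 252 194
top crop centre 379 232
24.575 [ 481.6 -222.7   90.1] [3.13  0.019 1.373] [-0.8  0.2  0. ] 0.6995408913934104
```

View pics/a18.png

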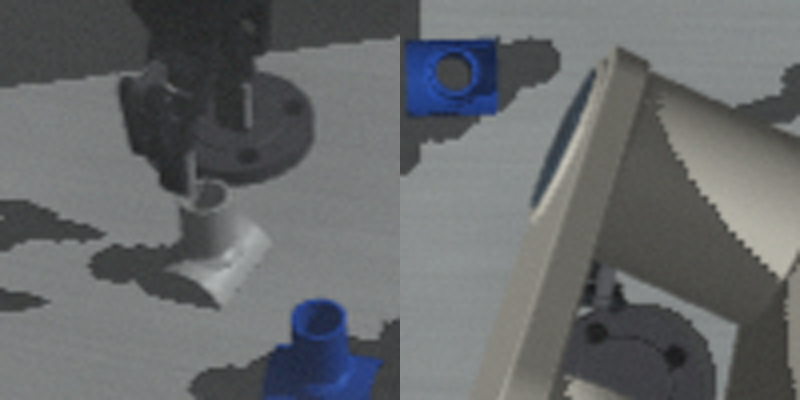

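drive_tool(moves=[[0.3,[-0.5,-0.1,0.5],0],[0.3,[-0.55,-0.1,3],0],[0.3,[-0.55,-0.1,5],0],[0.3,[-0.55,-0.1,6.2],0],[0.3,[-0.55,-0.1,6.2],0]], grip_force=20)

```text
clock: 25.2
eef_pos: [479.5, -229.1, 27.5]
tcp_rot: [3.131, 0.019, 1.372]
contact_force: [-0.7, 0.1, 0.3]
opening: 0.699
```

drive_tool(moves=[[0.5,[0,0,0],0],[0.62,[0,0,0],0],[0.62,[0,0,0],0],[0.62,[0,0,0],0]])

```text
clock: 25.7
eef_pos: [479.8, -229.2, 28.0]
tcp_rot: [3.131, 0.019, 1.372]
contact_force: [-1.0, 0.5, 6.4]
opening: 0.38
```

drive_tool(moves=[[0.72,[0,0,0],0],[0.72,[0,0,0],0]])

```text
clock: 25.95
eef_pos: [479.7, -229.2, 28.1]
tcp_rot: [3.131, 0.019, 1.372]
contact_force: [-1.2, -0.2, 4.9]
opening: 0.379
```

```bash
python3 look.py a19 481 -228 40
```

```text
scene crop centre 252 200
top crop centre 378 232
26.05 [ 479.7 -229.2   28.1] [3.131 0.019 1.372] [-2.1  0.   5.1] 0.3772070995431953
```

View pics/a19.png

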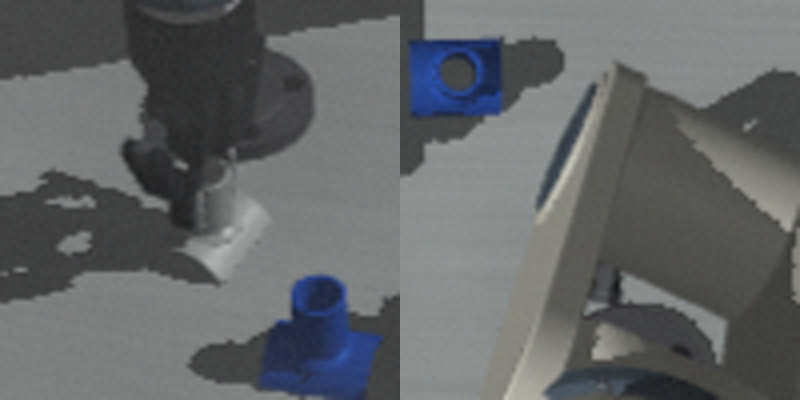

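drive_tool(moves=[[0.75,[0,0,0],0],[0.75,[0,0,0],0],[0.75,[0,0,-5],0],[0.75,[0,0,-10],0],[0.75,[5,1,-14.5],0],[0.75,[11,2,-14.5],-5],[0.75,[16.5,3,-14.5],-11.6],[0.75,[22,4,-14.5],-11.6],[0.75,[25.4,4.1,-14.5],-11.6],[0.75,[25.4,4.1,-14.5],-11.6]], grip_force=45)

```text
clock: 27.3
eef_pos: [569.2, 17.0, 167.8]
tcp_rot: [3.136, 0.02, 1.578]
contact_force: [-0.1, 0.4, -3.7]
opening: 0.372
```

```bash
python3 look.py a20 571 15 125
```

```text
scene crop centre 341 217
top crop centre 288 195
27.4 [568.5  14.7 168. ] [3.136 0.021 1.576] [-0.3  0.1 -2.4] 0.37106499993366654
```

View pics/a20.png

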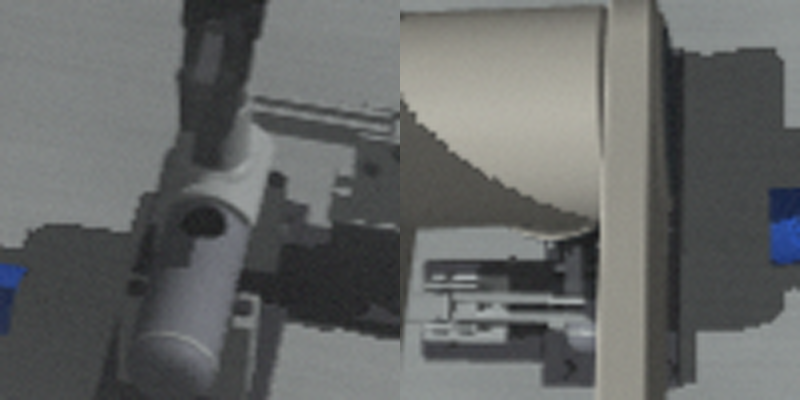

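```bash
cat > ov.py <<'E'
import sys
from sf import *
n=sys.argv[1]; dz=float(sys.argv[2]); f=pickle.load(open('F_%s.pkl'%n,'rb'))['scene']
ims=[]
for p in eval(sys.argv[3]):
    k=9; I=cv2.resize(f['color'],None,fx=k,fy=k,interpolation=cv2.INTER_CUBIC)
    A,B,C=[X+[0,0,dz] for X in model(p)]
    t=13
    for X in (A[:t],A[t:],A[[0,t]],A[[t-1,2*t-1]],B[40:],B[:40]):
        cv2.polylines(I,[((proj(f,X)+.5)*k).astype(np.int32)],False,(0,255,0),1)
    u,v=(proj(f,[570,15,31+dz])[0]*k).astype(int); ims.append(I[v-200:v+200,u-130:u+130])
save(np.hstack(ims),'ov_%s.png'%n)
E
python3 ov.py a20 139.9 '[(566.1,15.4,-.04),(566.1,15.4,0.0),(566.1,15.4,.04)]'
```

```text
(no output)
```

View pics/ov_a20.png

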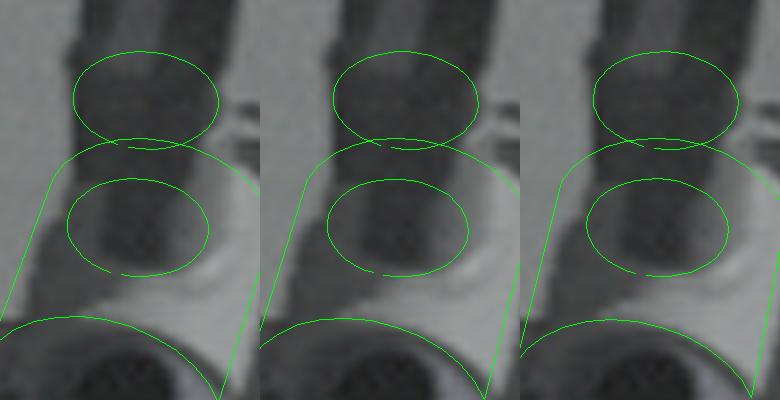

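```bash
sed -i 's/I\[v-200:v+200,u-130:u+130\]/I[v-140:v+300,u-130:u+130]/' ov.py; python3 ov.py a20 139.9 '[(566.1,15.4,0),(566.1,18.4,0.0),(566.1,20.4,.04)]'
```

```text
(no output)
```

View pics/ov_a20.png

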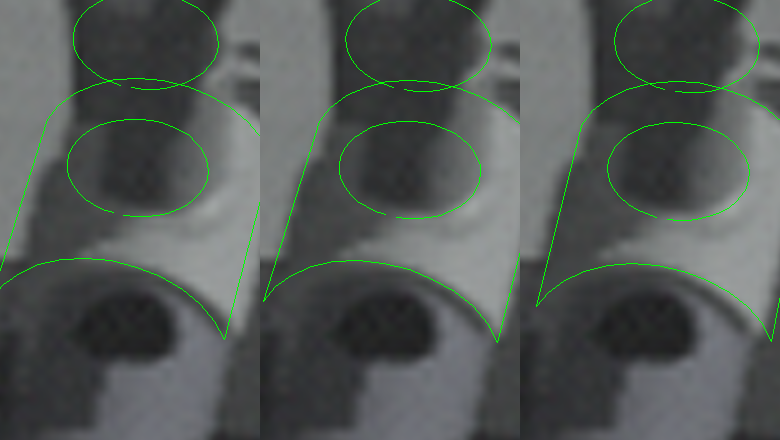

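```bash
python3 - <<'E'
from sf import *
f=pickle.load(open('F_a20.pkl','rb'))['scene']; dz=139.9
ims=[]
for P in (None,(564.,19.4,0.)):
    k=14; I=cv2.resize(f['color'],None,fx=k,fy=k,interpolation=cv2.INTER_CUBIC); I=np.clip(I.astype(float)*1.5,0,255).astype(np.uint8)
    if P:
        A,B,C=[X+[0,0,dz] for X in model(P)]; t=13
        for X in (A[:t],A[t:],A[[0,t]],A[[t-1,2*t-1]],B[:40]): cv2.polylines(I,[((proj(f,X)+.5)*k).astype(np.int32)],False,(0,255,0),1)
    u,v=(proj(f,[570,17,dz])[0]*k).astype(int); ims.append(I[v-220:v+320,u-200:u+200])
save(np.hstack(ims),'ov2.png')
E
```

```text
(no output)
```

View pics/ov2.png

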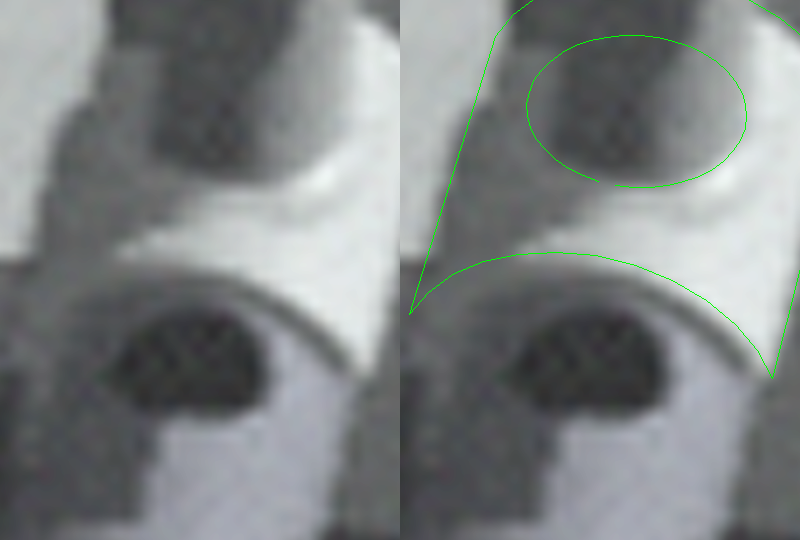

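drive_tool(moves=[[0.75,[-0.2,0.3,1.5],0],[0.75,[-0.2,0.3,3],0],[0.75,[-0.2,0.3,3.2],0],[0.75,[-0.2,0.3,3.2],0]])

```text
clock: 27.9
eef_pos: [571.5, 11.7, 135.6]
tcp_rot: [3.137, 0.021, 1.575]
contact_force: [0.7, -0.2, -2.5]
opening: 0.372
```

```bash
python3 look.py a21 571 15 115; python3 - <<'E'
from sf import *
f=pickle.load(open('F_a21.pkl','rb'))['scene']; e=r.sense()['eef_pos']; dz=e[2]-28.1; print(dz)
ims=[]
for P in (None,(e[0]-2.4,e[1]+4.5,0.)):
    k=14; I=cv2.resize(f['color'],None,fx=k,fy=k,interpolation=cv2.INTER_CUBIC); I=np.clip(I.astype(float)*1.5,0,255).astype(np.uint8)
    if P:
        print(P)
        A,B,C=[X+[0,0,dz] for X in model(P)]; t=13
        for X in (A[:t],A[t:],A[[0,t]],A[[t-1,2*t-1]],B[:40]): cv2.polylines(I,[((proj(f,X)+.5)*k).astype(np.int32)],False,(0,255,0),1)
    u,v=(proj(f,[570,17,dz])[0]*k).astype(int); ims.append(I[v-270:v+270,u-200:u+200])
save(np.hstack(ims),'ov3.png')
E
```

```text
scene crop centre 341 220
top crop centre 288 195
28.0 [572.   12.  136.3] [3.136 0.021 1.575] [ 0.2  0.2 -2.3] 0.3675591652721244
108.1858364931467
(np.float64(569.5739662646127), np.float64(16.465576805519937), 0.0)
```

View pics/a21.png

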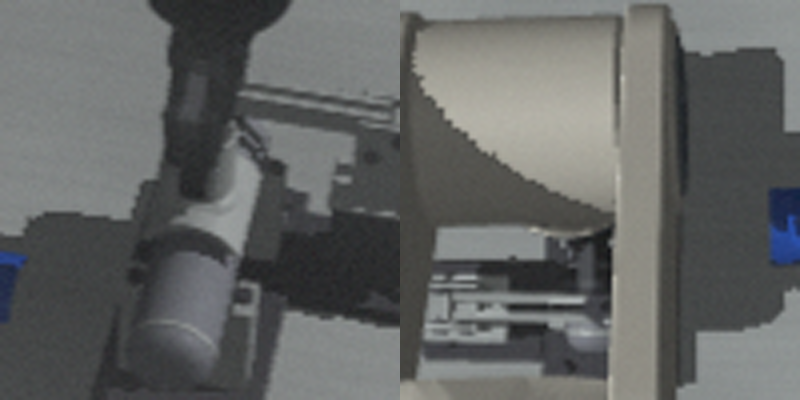

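View pics/ov3.png

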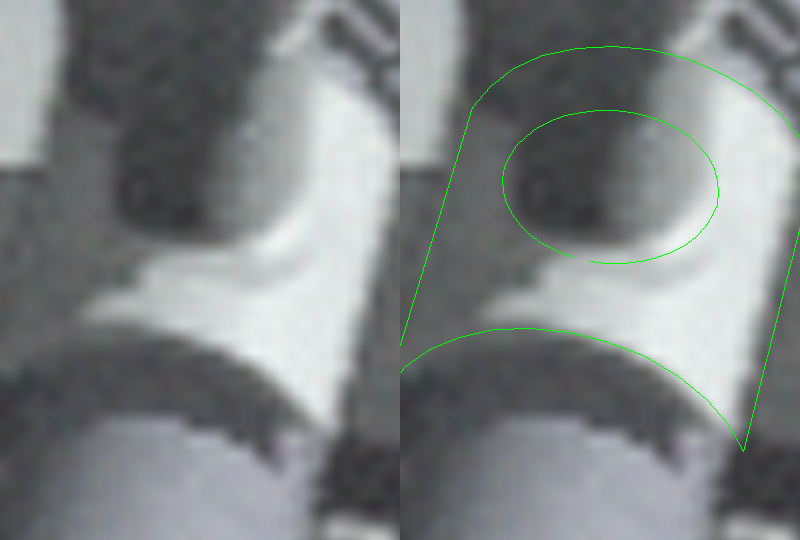

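drive_tool(moves=[[0.75,[0.1,0,0.4],0],[0.75,[0.1,0,0.8],0],[0.75,[0.1,0,1.1],0],[0.75,[0.1,0,1.1],0]])

```text
clock: 28.5
eef_pos: [571.8, 12.8, 125.0]
tcp_rot: [3.136, 0.021, 1.576]
contact_force: [0.6, 0.2, -3.2]
opening: 0.371
```

drive_tool(moves=[[0.75,[0,0,0.1],0],[0.75,[0,0,0.2],0],[0.75,[0,0,0.2],0]])

```text
clock: 28.88
eef_pos: [571.9, 12.7, 123.1]
tcp_rot: [3.136, 0.021, 1.576]
contact_force: [0.0, -0.8, -0.7]
opening: 0.371
```

drive_tool(moves=[[0.75,[0,0,0.05],0],[0.6,[0,0,0.05],0],[0.5,[0,0,0.05],0],[0.48,[0,0,0],0],[0.48,[0,0,-1],0],[0.48,[0,0,-4],0],[0.48,[0,0,-8],0],[0.48,[-6,0,-8],0],[0.48,[-12,0,-8],0],[0.48,[-18,0,-8],0],[0.48,[-18,0,-8],0]])

```text
clock: 30.25
eef_pos: [572.3, -169.4, 207.9]
tcp_rot: [3.135, 0.022, 1.571]
contact_force: [-0.5, 0.7, 0.2]
opening: 0.522
```

```bash
python3 look.py a22 571 15 115; cat > ov5.py <<'E'
import sys
from sf import *
n=sys.argv[1]; F=pickle.load(open('F_%s.pkl'%n,'rb'));dz=95
ims=[]
for c,P in(('scene',eval(sys.argv[2])),('top',eval(sys.argv[3]))):
    f=F[c]
    k=10; I=cv2.resize(f['color'],None,fx=k,fy=k,interpolation=cv2.INTER_CUBIC); I=np.clip(I.astype(float)*1.5,0,255).astype(np.uint8)
    A,B,C=[X+[0,0,dz] for X in model(P)]; t=13
    I0=I.copy()
    for X in (A[:t],A[t:],A[[0,t]],A[[t-1,2*t-1]],B[40:],C): cv2.polylines(I,[((proj(f,X)+.5)*k).astype(np.int32)],False,(0,255,0),1)
    u,v=(proj(f,[570,17,dz+30])[0]*k).astype(int); ims.append(np.vstack([I0[v-145:v+145,u-160:u+160],I[v-145:v+145,u-160:u+160]]))
save(np.hstack(ims),'ov_%s.png'%n)
E
python3 ov5.py a22 '(568.3,16.0,0)' '(573.2,14.6,.0046)'
```

```text
scene crop centre 341 220
top crop centre 288 195
30.35 [ 572.2 -165.9  207.4] [3.136 0.021 1.574] [-0.8 -0.5 -0.9] 0.5219117783408088
```

View pics/a22.png

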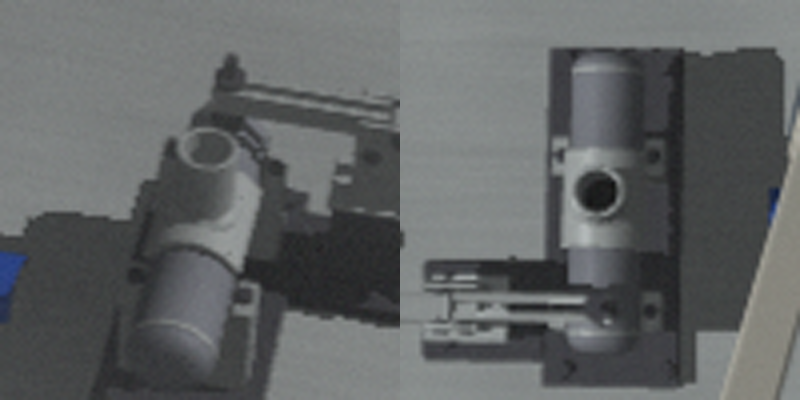

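View pics/ov_a22.png

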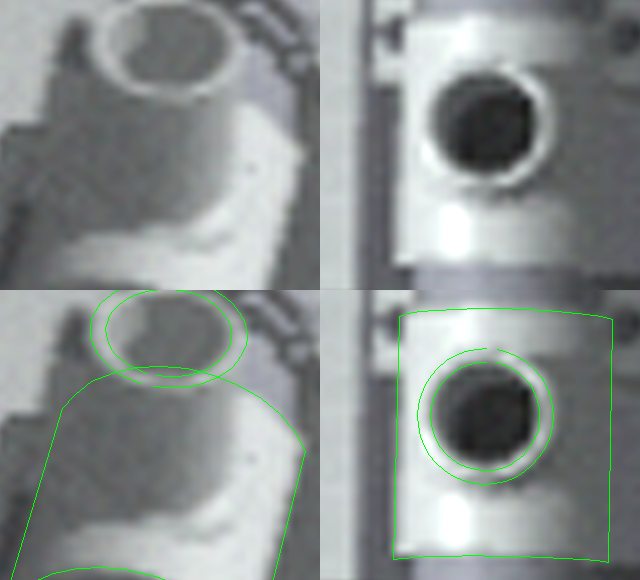

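```bash
python3 - <<'E'
from sf import *
F=pickle.load(open('F_a22.pkl','rb'))
for c,z0 in(('scene',(568.3,16.0,0)),('top',(573.2,14.6,.0046))):
    f=F[c];S=6;z0=np.array(z0)
    G=cv2.resize(f['color'],None,fx=S,fy=S,interpolation=cv2.INTER_CUBIC).astype(float).mean(2);G=cv2.GaussianBlur(G,(0,0),3)
    E=np.hypot(cv2.Sobel(G,cv2.CV_64F,1,0),cv2.Sobel(G,cv2.CV_64F,0,1));E=np.minimum(E,np.percentile(E,99))
    def cost(p):
        A,B,C=[X+[0,0,95] for X in model(p)]
        T=np.zeros(G.shape,np.uint8)
        for X,cl in((C,True),(B[40:],True)): cv2.polylines(T,[((proj(f,X)+.5)*S*16).astype(np.int32)],cl,1,shift=4)
        s=E[T>0].mean(); T[:]=0
        for X in(A[:13],A[13:],A[[0,13]],A[[12,25]])[(0 if c=='top' else 1):]: cv2.polylines(T,[((proj(f,X)+.5)*S*16).astype(np.int32)],False,1,shift=4)
        return -s-E[T>0].mean()
    s=minimize(cost,z0,method='Nelder-Mead',options=dict(initial_simplex=z0+np.array([[0,0,0],[2,0,0],[0,2,0],[0,0,.06]])))
    print(c,np.round(s.x,3),np.round(s.x-z0,3))
e=[d for d in r.spot_point('clamp_grip','scene')][:1];print(e)
E
```

```text
scene [5.69185e+02 1.53890e+01 9.00000e-03] [ 0.885 -0.611  0.009]
top [5.74022e+02 1.42140e+01 2.00000e-03] [ 0.822 -0.386 -0.003]
[{'at': [429.2, 206.1], 'score': 0.6}]
```

```bash
python3 -c "
from rig import r
print(r.sign_off()); print(r.sense()['clock'])"
```

```text
the job is handed in; nothing more can be done
None
the job is handed in; nothing more can be done
```

The header is rolled hole-up, the toggle clamp is thrown fully over, and the branch saddle is standing on the header over the hole. I handed in shortly after 30.4 s on the clock.

- **Roll:** Two rubbing strokes with shut fingertips turned the header from about 42° to 28°. Pushing the hole's rim sideways then failed: the header seemed to ride up the V-block and roll back. I finished with one finger in the hole and the other on the +y side. The last camera fits gave 0.6° (scene) and 0.4° (top) from straight up. The scene fit still gave 0.6° after clamping, when the arm blocked the top view.
- **Clamp:** I pushed the handle to its stop, where the wrist read 58 N. The pictures show the arm lying across the header with its pad down.
- **Saddle:** It went down at the nominal seat height with almost no side force. After release, both cameras put its outlet within about 1 mm of the hole (0.8–0.9 mm along the header, 0.4–0.6 mm across) and its yaw within about 0.5° of square.

**Not exact or not checked:**
- The two cameras disagree by about 4–5 mm in x, so I compared saddle and hole within each camera.
- The hole's angle could not be checked again once the saddle covered it.
- I did not touch the flange, brush, hammer, blue saddle or short pipe, but I did not measure their positions again at the end.

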